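# Fit the loose tiles in the tile trivet and lock them

### The job

Slide the trivet's lock fully open to its end stop, then lay every loose white tile in a bay of its own (any bay) and press each one down until it sits flush with the trivet's top. When all the tiles are level, slide the lock all the way back to its other end stop so that its tabs hold them in; do not knock over the tins or the jar.

Things in the scene. Friction and masses are not known exactly. Their poses are not given: they have to be found in the camera images.
- trivet: Fixed beech tile trivet, 172 (its x) x 192 (its y) x 18 mm high; origin at the centre of its underside, z up. Four square bays, 56 x 56 mm, centres at x = +-42, y = +-42 mm. A stiff pad in each bay starts 6 mm below the trivet's top, so a tile laid on it stands 6 mm proud; pushed with about 10 N the pad sinks 6 mm and stays down, the tile then flush with the trivet's top
- lock (a joint): Lock, m: flat steel slide running along trivet +y between the two rows of bays, 2 to 5 mm above the trivet's top. 0 = fully open stop (its two cross tabs, 46 in x by 20 in y, at y = 0 and -84 mm, clear all bays); 0.042 = fully locked stop (tabs reach 9 mm over the bays' edges). A proud tile blocks it, and tabs over a bay keep a tile out. Needs about 3 N, stays where left
- lock_knob (a point): Top centre of the lock slide's black plastic knob, an upright block 12 (trivet x) x 24 (trivet y) x 27 mm high whose top is 50 mm above the counter; it moves with the slide: at trivet x = 0, y = -42 mm open, y = 0 locked
- bay0 (a point): Centre of one square bay, at the level of the trivet's top (18 mm above the counter), at trivet x = -42, y = -42 mm; axes as the trivet's
- bay1 (a point): Centre of one square bay, at the level of the trivet's top (18 mm above the counter), at trivet x = -42, y = 42 mm; axes as the trivet's
- bay2 (a point): Centre of one square bay, at the level of the trivet's top (18 mm above the counter), at trivet x = 42, y = -42 mm; axes as the trivet's
- bay3 (a point): Centre of one square bay, at the level of the trivet's top (18 mm above the counter), at trivet x = 42, y = 42 mm; axes as the trivet's
- tile0: White ceramic tile, 50 x 50 x 12 mm, 60 to 90 g, lying flat on the counter. Origin at its centre, z normal to its face, x and y along its sides; either face up is right. Some starts have fewer tiles
- tile1: White ceramic tile, 50 x 50 x 12 mm, 60 to 90 g, lying flat on the counter. Origin at its centre, z normal to its face, x and y along its sides; either face up is right. Some starts have fewer tiles
- tile2: White ceramic tile, 50 x 50 x 12 mm, 60 to 90 g, lying flat on the counter. Origin at its centre, z normal to its face, x and y along its sides; either face up is right. Some starts have fewer tiles
- tile3: White ceramic tile, 50 x 50 x 12 mm, 60 to 90 g, lying flat on the counter. Origin at its centre, z normal to its face, x and y along its sides; either face up is right. Some starts have fewer tiles
- tin_a: Bystander: closed round aluminium tin, 66 mm across, 64 mm high, origin at the centre of its underside, z up
- tin_b: Bystander: closed round aluminium tin, 66 mm across, 64 mm high, origin at the centre of its underside, z up
- jar: Bystander: glass jar with flip-top lid, 84 mm across (100 mm over the wire clips), 114 mm high, beyond the trivet, origin at the centre of its underside, z up

How it is judged:
By the outcome, as a careful person would: the job done as asked, in the order asked, and still so for the second after the job is handed in, with the robot touching nothing.
Of tile0, tile1, tile2, tile3 only 3 to 4 are there at a start; the rules pass over those that are not, and their reading is None.
At some moment in a run one of tile0, tile1, tile2, tile3 may be knocked a few centimetres aside while the robot is not near it.
Once in a run the grip may slacken for a moment while it holds something.
It also fails if it takes over 210 s, if anything falls off the work surface, if the arm or the gripper's body presses on something with over 40 N, if the wrist force passes 120 N, or if a joint passes its speed limit or range.

### The arm

A 6-joint arm with a two-finger parallel gripper is mounted at the origin on the work surface. World frame = base frame: x ahead of the robot, y to its left, z up, the work surface at z = 0. Lengths are in m, angles in degrees, forces in N, time in s.
With the tool pointing down it reaches from about 0.225 to 0.725 m from the base axis. Payload 3.1 kg.
Tool frame: the origin (TCP) lies midway between the tips of the shut fingers; the grasp point (between the pads) lies 19 mm behind it; z points along the fingers, y is the line along which they close (so a half turn about z gives the same grasp; the last joint's range is limited). The gripper opens to 85 mm and grips with 20 to 120 N. Pads are 22 mm wide; open, the fingers measure 114 mm over their backs; the gripper's body (76 mm by 85 mm) begins 54 mm behind the grasp point. The pads swing forward as they close: fully open they stand 13 mm farther back than shut.
Start: joints at [-80.203, 2.75, 5.684, 92.934, 0, 82.678], TCP at [0.155, -0.502, 0.231] pointing down, gripper open.
Joint ranges: [-166.93, 166.93], [-56.73, 111.36], [-69.38, 81.34], [-121.58, 131.49], [-85.45, 84.26], [-180, 180]. Speed limits (degrees/s): [159.86, 159.86, 180, 180, 180, 180].

### API

Orientations are given as a 3x3 rotation matrix whose columns are the frame's x, y, z axes.
In Python, from bench import env gives the robot as it stands.
- The arm moves only by the tool arm_command, never from a script. Its argument "commands" is a list of rows, each an object with "slide": the shift along the world's x, y, z in units of 10 cm (1.0 is 10 cm), a list of three; "turn": the turn, a rotation vector about the world's x, y, z in units of 10 degrees (1.0 is 10 degrees), a list of three; "grip": the opening, from -1 (shut) to 1 (fully open). A call has 1 to 12 rows; each row shifts and turns the commanded pose from where the row before left it; what a row does not reach is not made up. A row lasts 1/8 s, in which the tool goes at most 62.5 mm and 10.7 degrees, less where a joint would pass 70% of its speed; a pose out of reach is approached as far as the arm can. A call with a number of a shift or a turn outside -1 to 1 is refused whole. A call with a gripper value outside its range is refused whole. The fingers move at their own pace and stop on an object; "squeeze" is the grip in N (left out, the last holds). Time passes only in rows, so rows that do not move let the fingers close. It gives the time, the measured TCP pose, the force, the opening and the grip force at its end, in the units of the state.
- env.sense(): the state, without advancing time (a new reading comes with each control period).
- env.camera(name): name is "scene" or "top"; returns the picture (384x512x3 uint8, red, green, blue); there is no depth.
- env.camera_model(name): a dict with "camera_matrix" (3x3 intrinsics, pixels), "R" (3x3) and "t" (3): a world point X has camera coordinates R X + t. Camera axes: x right, y down, z forward; pixel columns grow to the right and rows downward; lengths in m; the calibration is good to about 2 mm. A picture is of the moment at which its call begins. camera_model takes no time and is no camera call.
- env.finish_job(): hands the job in; it is judged then, once.
Trained networks look in the newest picture that a camera, given by its name, has taken for a name from the list of things; names that differ only in an ending like _2 or _b are one class to them, and where a whole thing is asked for, a point or a joint stands for the part that bears it (a point fixed in the world has none). Each returns a list of dicts, best first, with "confidence" (0 to 1); they miss things now and then, are a little off and sometimes report something else, mostly with a low value. They report only what shows in the picture. A call takes as long as a camera call.
- env.search_frame(label, camera): "bbox" ([centre column, centre row, width, height] in pixels, round what is visible of it).
The state is a dict: "time": time; "joint_pos": joint angles; "dq": joint speeds; "effort": joint torques, N m; "position": TCP position; "tool_rot": TCP orientation; "contact_force": force on the tool from outside, world axes, zero at the start; "wrist_torque": the same for the moment, N m; "opening": opening from 0.0 (shut) to 1.0 (fully open); "gripper_force": force on a finger pad.
Only numpy, scipy, OpenCV 4.12 (cv2) and the standard library are available. Lean on these libraries where they do the work, as an engineer would, in place of code of your own. Each camera call takes 0.05 s, during which the arm holds its last target. There are 200 camera calls.

## Working session

There is one attempt and no reset: what is moved stays moved. The work goes in short steps, Python scripts to look and compute and a tool call to move; the robot and the scene stay as the last step left them, time stands still between calls to the robot, and variables do not carry over. Pictures are saved under pics/ and viewed, at most 14 in all, crops included, and the job is handed in when it is done.

Besides the shell and the picture viewer there is one more tool, called in YAML: its name, and indented under it one key for each argument. arm_command: Moves the arm, as the interface text tells. Shifts and turns lie within -1 to 1; 1 stands for 10 cm of shift or 10 degrees of turn. Its arguments: {"type":"object","properties":{"commands":{"type":"array"},"squeeze":{"type":"number"}},"required":["commands"]}

```bash
ls; mkdir -p pics
python3 - <<'E'
from bench import env
import cv2
s=env.sense(); print({k:s[k] for k in('time','position','tool_rot','opening','contact_force')})
for c in('top','scene'):
    im=env.camera(c); cv2.imwrite(f'pics/{c}0.png',cv2.cvtColor(im,cv2.COLOR_RGB2BGR))
    print(c,env.camera_model(c))
    for l in('trivet','tile0','lock_knob','tin_a','jar'):
        print(l,[(round(d['confidence'],2),[round(v,1) for v in d['bbox']]) for d in env.search_frame(l,c)])
E
```

```text
pics
{'time': 0.0, 'position': array([ 0.15441132, -0.50115133,  0.23010753]), 'tool_rot': array([[ 9.55696859e-01,  2.94352395e-01, -4.24894962e-04],
       [ 2.94352578e-01, -9.55694138e-01,  2.29670976e-03],
       [ 2.69972396e-04, -2.32002724e-03, -9.99997272e-01]]), 'opening': 0.9977022617456406, 'contact_force': array([ 0.68350817, -0.81465089,  0.25629577])}
top {'camera_matrix': array([[454.82384682,   0.        , 255.17976284],
       [  0.        , 454.82384682, 187.57132745],
       [  0.        ,   0.        ,   1.        ]]), 'R': array([[ 2.12633240e-03, -9.99916752e-01, -1.27266818e-02],
       [-9.92402537e-01, -5.44432072e-04, -1.23032142e-01],
       [ 1.23014971e-01,  1.28915985e-02, -9.92321079e-01]]), 't': array([0.01582945, 0.59525157, 1.41039017])}
trivet [(0.63, [250.4, 197.6, 63.2, 61.1])]
tile0 [(0.8, [385.4, 217.9, 19.4, 19.9]), (0.7, [340.6, 239.4, 25.0, 23.4]), (0.64, [342.8, 195.6, 17.6, 19.4])]
lock_knob [(0.72, [132.8, 219.1, 21.6, 24.3]), (0.69, [254.8, 198.7, 34.5, 17.8]), (0.59, [248.2, 196.6, 66.5, 58.7])]
tin_a [(0.83, [133.1, 219.3, 24.1, 25.3])
[... 195 characters left out ...]
  [  0.        , 385.66534474, 194.18907093],
       [  0.        ,   0.        ,   1.        ]]), 'R': array([[ 0.86660573,  0.49842692,  0.02377212],
       [ 0.30003507, -0.48241522, -0.82295475],
       [-0.39871477,  0.72030977, -0.56760935]]), 't': array([-0.50726573, -0.10544763,  1.25706929])}
trivet [(0.57, [255.6, 213.4, 86.2, 61.1]), (0.18, [298.0, 165.9, 25.7, 27.5])]
tile0 [(0.83, [143.2, 257.1, 23.6, 21.1]), (0.82, [126.5, 313.4, 34.4, 31.7]), (0.58, [185.4, 285.9, 26.8, 21.0]), (0.19, [292.0, 142.8, 17.3, 18.9])]
lock_knob [(0.85, [256.6, 204.7, 30.5, 22.3])]
tin_a [(0.96, [298.6, 165.6, 21.9, 27.4]), (0.66, [292.4, 140.6, 18.5, 23.1])]
jar [(0.76, [317.1, 238.1, 42.1, 63.6])]
```

Run:
```python
import cv2,numpy as np
a=cv2.imread('pics/top0.png')[100:280,110:420]; cv2.imwrite('pics/topc.png',cv2.resize(a,(775,450),interpolation=cv2.INTER_CUBIC))
a=cv2.imread('pics/scene0.png')[120:345,90:390]; cv2.imwrite('pics/scenec.png',cv2.resize(a,(800,600),interpolation=cv2.INTER_CUBIC))
```

```text
(no output)
```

View pics/topc.png

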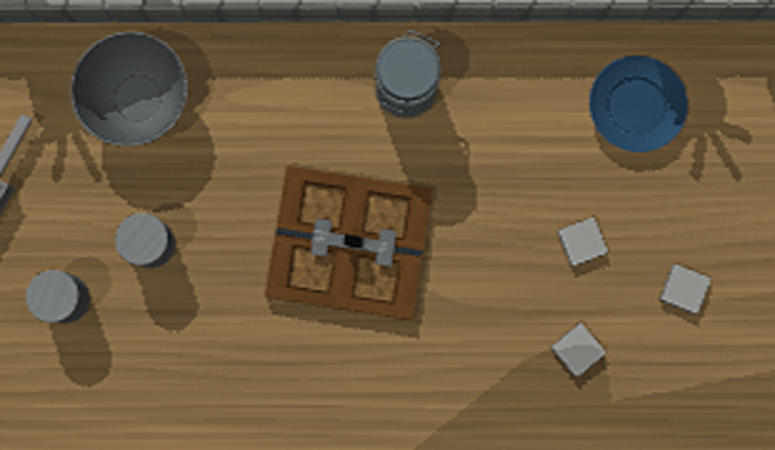

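View pics/scenec.png

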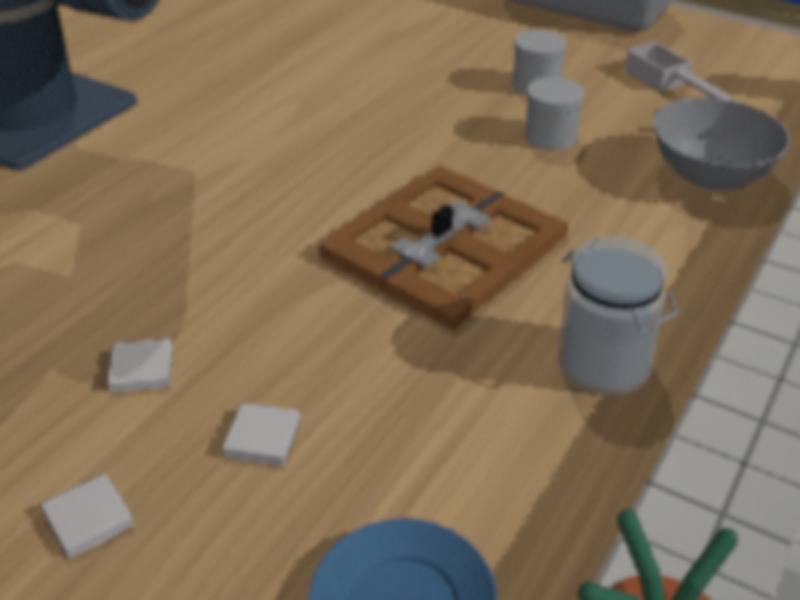

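```bash
cat > h.py <<'E'
from bench import env
import cv2,numpy as np
from scipy.optimize import minimize
CM={c:env.camera_model(c) for c in('top','scene')}
def proj(c,X):
    m=CM[c]; p=(np.atleast_2d(X)@m['R'].T+m['t'])@m['camera_matrix'].T; return p[:,:2]/p[:,2:]
def ray(c,uv,z):
    m=CM[c]; d=m['R'].T@np.linalg.solve(m['camera_matrix'],[uv[0],uv[1],1.]); o=-m['R'].T@m['t']
    return o+d*(z-o[2])/d[2]
def box(p,dims,z0=0):
    x,y,t=p; R=np.array([[np.cos(t),-np.sin(t)],[np.sin(t),np.cos(t)]])
    b=np.array([[i,j] for i in(-1,1) for j in(-1,1)])*np.array(dims[:2])/2@R.T+[x,y]
    return np.vstack([np.c_[b,np.full(4,z0)],np.c_[b,np.full(4,z0+dims[2])]])
def ratio(im):
    f=cv2.GaussianBlur(im,(0,0),.5).astype(float)+1; return f[...,0]/f[...,2]
def tile_mask(im): return ((ratio(im)<1.35)&(im.max(2)>70)).astype(np.uint8)
def comp(mask,uv,r=6):
    n,l,st,ce=cv2.connectedComponentsWithStats(mask)
    u,v=map(int,uv); w=l[v-r:v+r+1,u-r:u+r+1]; w=w[w>0]
    if not len(w): return None
    return (l==np.bincount(w).argmax()).astype(np.uint8)
S=8
def fit(masks,dims,p0,z0=0,hull=False):
    tg={}
    for c,m in masks.items():
        h=cv2.convexHull(cv2.findNonZero(m))[:,0]; lo=h.min(0)-15; hi=h.max(0)+15
        if hull: m=cv2.fillConvexPoly(m.copy(),h,1)
        tg[c]=(lo,m[lo[1]:hi[1],lo[0]:hi[0]].astype(float))
    def cost(p):
        e=0
        for c,(lo,m) in tg.items():
            q=((proj(c,box(p,dims,z0))-lo+.5)*S).astype(np.float32)
            k=np.zeros((m.shape[0]*S,m.shape[1]*S),np.uint8)
            cv2.fillConvexPoly(k,cv2.convexHull(q).astype(np.int32),255)
            k=cv2.resize(k,m.shape[::-1],interpolation=cv2.INTER_AREA)/255.
            e+=((k-m)**2).sum()
        return e
    best=None
    for t in p0[2]:
        s=np.array([[p0[0],p0[1],t]]+[[p0[0]+.01,p0[1],t],[p0[0],p0[1]+.01,t],[p0[0],p0[1],t+.2]])
        r=minimize(cost,s[0],method='Nelder-Mead',options=dict(initial_simplex=s,xatol=1e-4,fatol=.05))
        if best is None or r.fun<best.fun: best=r
    return best
def save(c,im,name,crop=None,k=1):
    a=cv2.cvtColor(im,cv2.COLOR_RGB2BGR)
    if crop: a=a[crop[1]:crop[3],crop[0]:crop[2]]
    cv2.imwrite('pics/'+name,cv2.resize(a,None,fx=k,fy=k,interpolation=cv2.INTER_CUBIC))
def tiles(ims,dets):
    """dets: list of (x,y,z0) world guesses"""
    out=[]
    for g in dets:
        o={}
        for c in ims:
            m=comp(tile_mask(ims[c]),proj(c,[g[0],g[1],g[2]+.006])[0])
            if m is not None: o[c]=m
        if not o: out.append(None); continue
        ts=np.radians([-30,0,30])
        r=fit(o,(.05,.05,.012),(g[0],g[1],ts),g[2])
        each={c:fit({c:o[c]},(.05,.05,.012),(g[0],g[1],[r.x[2]]),g[2]).x for c in o}
        out.append((r.x,r.fun,{c:int(o[c].sum()) for c in o},each))
    return out
E
python3 - <<'E'
from h import *
ims={c:cv2.cvtColor(cv2.imread(f'pics/{c}0.png'),cv2.COLOR_BGR2RGB) for c in CM}
np.set_printoptions(precision=4,suppress=True)
for u in[(385.4,217.9),(340.6,239.4),(342.8,195.6)]:
    g=ray('top',u,.006)
    r=tiles(ims,[(g[0],g[1],0)])[0]; print(g,r[0],np.degrees(r[0][2]),r[1:])
r0={c:ratio(ims[c]) for c in ims}
for c,(u,v) in {'top':(250,197),'scene':(255,213)}.items():
    print(c,np.round(r0[c][v-40:v+41:8,u-48:u+49:8],2))
for l,c,u in [('tin',"top",(133,219)),('tin','top',(167,196)),('jar','top',(274.6,132))]: print(l,ray(c,u,.064 if l=='tin' else .08))
E
```

```text
[ 0.5011 -0.4015  0.006 ] [ 0.511  -0.3969 -0.3963] -22.70732588723025 (np.float64(24.501868512110725), {'top': 261, 'scene': 681}, {'top': array([ 0.5102, -0.396 , -0.3951]), 'scene': array([ 0.5113, -0.397 , -0.3856])})
[ 0.4322 -0.2565  0.006 ] [ 0.4326 -0.2578  0.6749] 38.6679925657842 (np.float64(17.37365628604383), {'top': 260, 'scene': 448}, {'top': array([ 0.4318, -0.2572,  0.6903]), 'scene': array([ 0.4329, -0.2582,  0.65  ])})
[ 0.573  -0.2665  0.006 ] [ 0.5717 -0.2663  0.3646] 20.892364730952 (np.float64(18.456301422529798), {'top': 250, 'scene': 543}, {'top': array([ 0.571 , -0.2655,  0.3894]), 'scene': array([ 0.5719, -0.2664,  0.3568])})
top [[1.86 1.81 1.88 1.88 1.85 1.88 1.86 1.84 1.86 1.87 1.88 1.85 1.84]
 [1.9  1.86 1.85 1.86 1.87 1.85 1.85 1.84 1.86 1.87 1.87 1.85 1.86]
 [1.89 1.87 1.88 2.74 2.67 2.93 2.87 2.94 2.79 1.89 1.91 1.96 1.89]
 [1.85 1.85 1.86 2.79 2.18 2.16 2.79 2.17 2.14 2.9  2.   1.87 1.94]
 [1.84 1.88 1.86 2.88 2.52 1.2  2.79 2.16 2.22 2.74 1.86 1.9  1.86]
 [1.87 1.89 1.94 2.72 1.73 0.95 0.73 0.94 0.94 2.94 1.85 1.85 1.88]
 [1.87 1.87 2.55 2.76 2.12 2
[... 451 characters left out ...]
69]
 [1.66 1.67 1.67 1.67 1.68 2.46 2.32 2.51 1.9  1.7  1.66 1.66 1.65]
 [1.66 1.68 1.65 2.21 2.38 1.99 1.89 1.04 1.26 2.49 2.16 1.67 1.67]
 [1.69 1.7  2.42 1.96 2.09 2.49 0.95 1.36 1.64 1.94 2.14 2.42 1.77]
 [1.72 2.43 2.35 1.97 1.   0.96 2.37 2.49 2.42 2.05 2.44 2.27 1.56]
 [1.67 1.77 2.38 2.46 1.59 2.27 1.96 1.91 2.13 2.43 1.9  1.67 1.58]
 [1.67 1.66 1.67 1.81 2.57 2.43 2.45 2.24 2.47 1.78 1.68 1.67 1.19]
 [1.65 1.67 1.67 1.71 1.69 1.95 2.56 2.58 1.71 1.68 1.67 1.67 1.06]
 [1.66 1.68 1.69 1.67 1.74 1.73 1.73 1.73 1.73 1.75 1.71 1.72 0.94]
 [1.69 1.66 1.68 1.65 1.71 1.75 1.72 1.73 1.75 1.73 1.72 1.73 0.94]]
tin [0.4933 0.3956 0.064 ]
tin [0.5652 0.2916 0.064 ]
jar [ 0.7653 -0.0444  0.08  ]
```

Run:
```python
from h import *
np.set_printoptions(precision=4,suppress=True)
ims={c:cv2.cvtColor(cv2.imread(f'pics/{c}0.png'),cv2.COLOR_BGR2RGB) for c in CM}
ms={}
for c,(u,v) in {'top':(250,197),'scene':(255,213)}.items():
    th={'top':2.3,'scene':2.05}[c]
    m=(ratio(ims[c])>th).astype(np.uint8); m[:v-60]=0;m[v+60:]=0;m[:,:u-60]=0;m[:,u+60:]=0
    n,l,st,ce=cv2.connectedComponentsWithStats(m); ms[c]=(l==1+st[1:,4].argmax()).astype(np.uint8)
g=ray('top',(250,197),.018)
for k in({**ms},{'top':ms['top']},{'scene':ms['scene']}):
    r=fit(k,(.172,.192,.018),(g[0],g[1],np.radians([-12,-8])),0,True); print(r.x,np.degrees(r.x[2]),r.fun)
x,y,t=fit(ms,(.172,.192,.018),(g[0],g[1],[-.15]),0,True).x
# knob: dark & ratio<1.0
R=np.array([[np.cos(t),-np.sin(t)],[np.sin(t),np.cos(t)]])
for c in ims:
    for yy in(-.042,-.02,0,.02,.042):
        p=proj(c,[*(R@[0,yy]+[x,y]),.05])[0]; print(c,yy,p, end=';')
    im=ims[c]; d=(im.max(2)<35)&(cv2.dilate(cv2.fillConvexPoly(np.zeros(im.shape[:2],np.uint8),cv2.convexHull(proj(c,box((x,y,t),(.1,.15,.05),0)).astype(np.int32)),1),None)>0)
    vs,us=np.nonzero(d); print('dark',len(us),us.mean() if len(us) else 0,vs.mean() if len(us) else 0,us.min(),us.max(),vs.min(),vs.max())
```

```text
[ 0.5704  0.0351 -0.1538] -8.811817671526923 1225.9416378316032
[ 0.568   0.0367 -0.1488] -8.525758824100143 1151.2431218762015
[ 0.5712  0.0342 -0.1521] -8.71362565065379 32.48396770472895
top -0.042 [262.3886 196.8352];top -0.02 [255.4727 195.792 ];top 0 [249.1912 194.8446];top 0.02 [242.9153 193.8979];top 0.042 [236.018  192.8576];dark 31 251.0 196.0 248 254 194 198
scene -0.042 [246.7928 204.1202];scene -0.02 [252.1109 200.3608];scene 0 [256.8164 197.0344];scene 0.02 [261.4038 193.7916];scene 0.042 [266.3186 190.3173];dark 50 255.32 202.48 252 258 198 207
```

Run:
```python
from h import *
np.set_printoptions(precision=4,suppress=True)
ims={c:cv2.cvtColor(cv2.imread(f'pics/{c}0.png'),cv2.COLOR_BGR2RGB) for c in CM}
ms={}
for c in CM:
    m=(ratio(ims[c])>{'top':2.3,'scene':2.05}[c]).astype(np.uint8)
    roi=cv2.fillConvexPoly(np.zeros_like(m),cv2.convexHull(proj(c,box((.5712,.0342,-.152),(.2,.22,.018))).astype(np.int32)),1)
    m&=roi; ms[c]=m; print(c,cv2.boundingRect(cv2.findNonZero(m)),m.sum())
g=(.5712,.0342)
for k in({**ms},{'top':ms['top']},{'scene':ms['scene']}):
    r=fit(k,(.172,.192,.018),(g[0],g[1],np.radians([-12,-8])),0,True); print(r.x,np.degrees(r.x[2]),r.fun)
x,y,t=fit(ms,(.172,.192,.018),(g[0],g[1],[-.15]),0,True).x
o=[]
for c in CM:
    im=ims[c]; a=cv2.cvtColor(cv2.resize(im,None,fx=5,fy=5,interpolation=cv2.INTER_CUBIC),cv2.COLOR_RGB2BGR)
    for b,col in((box((x,y,t),(.172,.192,0),.018),(0,255,0)),):
        cv2.polylines(a,[((proj(c,b[[0,1,3,2]])+.5)*5).astype(np.int32)],True,col,1)
    R=np.array([[np.cos(t),-np.sin(t)],[np.sin(t),np.cos(t)]])
    for sx in(-.042,.042):
        for sy in(-.042,.042):
            q=R@[sx,sy]+[x,y]; b=box((*q,t),(.056,.056,0),.018); cv2.polylines(a,[((proj(c,b[[0,1,3,2]])+.5)*5).astype(np.int32)],True,(255,255,0),1)
    for yk in(-.042,0,.042):
        q=(proj(c,[*(R@[0,yk]+[x,y]),.05])[0]+.5)*5; cv2.circle(a,tuple(int(v) for v in q),3,(0,0,255),1)
    u,v=(int(w*5) for w in proj(c,[x,y,.018])[0]); o.append(a[v-230:v+230,u-200:u+200] if c=='top' else a[v-230:v+230,u-200:u+200])
cv2.imwrite('pics/fit0.png',np.hstack(o))
```

```text
top (216, 167, 67, 61) 1921
scene (210, 183, 92, 61) 2038
[ 0.5701  0.0354 -0.1539] -8.818551138584434 106.95447904652056
[ 0.5689  0.0357 -0.1536] -8.800492134197341 39.86283737024222
[ 0.571   0.0347 -0.1523] -8.723768633400981 33.53866974240677
```

View pics/fit0.png

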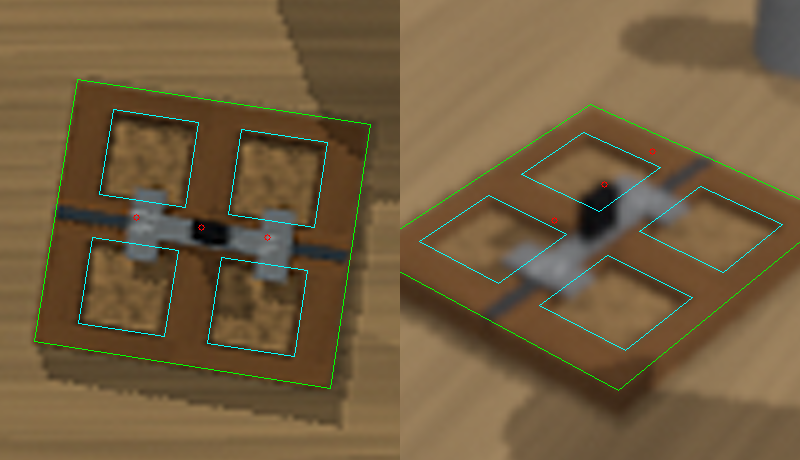

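arm_command:
  commands:
    - {"slide": [0.345,0.444,0],"turn": [0,0,0.534],"grip": 0}
    - {"slide": [0.345,0.444,0],"turn": [0,0,0.534],"grip": 0}
    - {"slide": [0.345,0.444,0],"turn": [0,0,0.534],"grip": 0}
    - {"slide": [0.345,0.444,0],"turn": [0,0,0.534],"grip": 0}
    - {"slide": [0.345,0.444,0],"turn": [0,0,0.534],"grip": 0}
    - {"slide": [0.345,0.444,0],"turn": [0,0,0.534],"grip": 0}
    - {"slide": [0.345,0.444,0],"turn": [0,0,0.534],"grip": 0}
    - {"slide": [0.345,0.444,0],"turn": [0,0,0.534],"grip": 0}
    - {"slide": [0.345,0.444,0],"turn": [0,0,0.534],"grip": 0}
    - {"slide": [0.345,0.444,0],"turn": [0,0,0.534],"grip": 0}
    - {"slide": [0.345,0.444,0],"turn": [0,0,0.534],"grip": 0}
    - {"slide": [0.345,0.444,0],"turn": [0,0,0.534],"grip": 0}
  squeeze: 25

```text
time: 2.1
position: [0.5696, 0.0327, 0.2315]
tool_rot: [[0.15, 0.989, 0.001], [0.989, -0.15, -0.0], [-0.0, 0.001, -1.0]]
contact_force: [0.3, -0.8, -0.2]
opening: 0.498
gripper_force: 0.0
```

arm_command:
  commands:
    - {"slide": [0,0,-0.4],"turn": [0,0,0],"grip": 0}
    - {"slide": [0,0,-0.4],"turn": [0,0,0],"grip": 0}
    - {"slide": [0,0,-0.4],"turn": [0,0,0],"grip": 0}
    - {"slide": [0,0,0],"turn": [0,0,0],"grip": 0}
    - {"slide": [0,0,0],"turn": [0,0,0],"grip": 0}

```text
time: 2.72
position: [0.5693, 0.031, 0.1129]
tool_rot: [[0.153, 0.988, 0.002], [0.988, -0.153, -0.0], [0.0, 0.002, -1.0]]
contact_force: [-0.5, -0.5, -0.1]
opening: 0.499
gripper_force: 0.0
```

Run:
```python
from h import *
np.set_printoptions(precision=4,suppress=True)
s=env.sense(); print(s['time'],s['position'],s['opening'],s['contact_force'],s['tool_rot'])
o=[]
for c in CM:
    im=env.camera(c); cv2.imwrite(f'pics/{c}1.png',cv2.cvtColor(im,cv2.COLOR_RGB2BGR))
    print([(round(d['confidence'],2),np.round(d['bbox'])) for d in env.search_frame('tile0',c)])
    a=cv2.cvtColor(im,cv2.COLOR_RGB2BGR); a=cv2.resize(a,None,fx=4,fy=4,interpolation=cv2.INTER_CUBIC)
    q=[int(v*4+2) for v in proj(c,s['position'])[0]]; cv2.circle(a,q,4,(0,0,255),1); o.append(a[q[1]-250:q[1]+250,q[0]-200:q[0]+200])
cv2.imwrite('pics/k1.png',np.hstack(o))
```

```text
2.725 [0.5693 0.031  0.1129] 0.499316441900014 [-0.4947 -0.454  -0.126 ] [[ 0.1531  0.9882  0.002 ]
 [ 0.9882 -0.1531 -0.0001]
 [ 0.0002  0.002  -1.    ]]
[(0.64, array([274., 131.,  32.,  32.])), (0.59, array([386., 217.,  23.,  20.])), (0.53, array([344., 197.,  23.,  21.])), (0.52, array([340., 238.,  22.,  22.]))]
[(0.93, array([123., 314.,  37.,  31.])), (0.76, array([186., 285.,  24.,  21.])), (0.6, array([144., 256.,  23.,  24.])), (0.37, array([257., 215.,  90.,  65.]))]
```

View pics/k1.png

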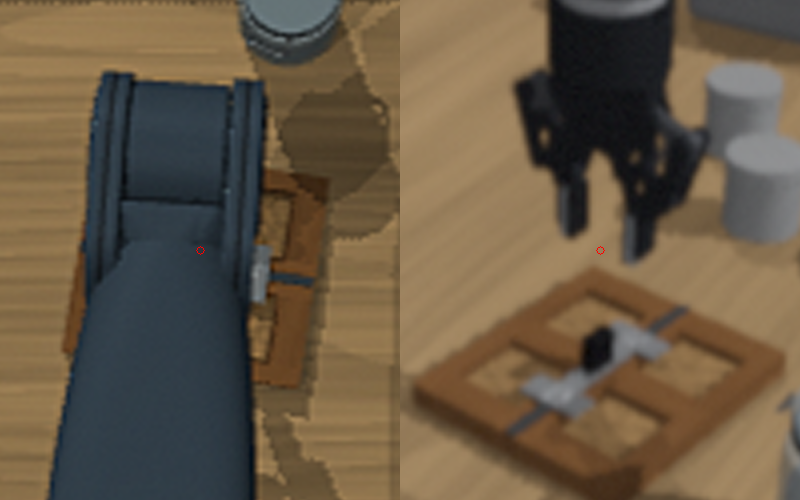

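arm_command:
  commands:
    - {"slide": [0,0,-0.3],"turn": [0,0,0],"grip": 0}
    - {"slide": [0,0,-0.3],"turn": [0,0,0],"grip": 0}
    - {"slide": [0,0,-0.2],"turn": [0,0,0],"grip": 0}
    - {"slide": [0,0,0],"turn": [0,0,0],"grip": -1}
    - {"slide": [0,0,0],"turn": [0,0,0],"grip": -1}
    - {"slide": [0,0,0],"turn": [0,0,0],"grip": -1}
    - {"slide": [0,0,0],"turn": [0,0,0],"grip": -1}
    - {"slide": [0,0,0],"turn": [0,0,0],"grip": -1}
    - {"slide": [0,0,0],"turn": [0,0,0],"grip": -1}

```text
time: 4.05
position: [0.5686, 0.0311, 0.0325]
tool_rot: [[0.153, 0.988, 0.0], [0.988, -0.153, -0.0], [-0.0, 0.0, -1.0]]
contact_force: [-5.2, 0.0, 6.6]
opening: 0.129
gripper_force: 30.5
```

arm_command:
  commands:
    - {"slide": [-0.0077,-0.0494,0],"turn": [0,0,0],"grip": -1}
    - {"slide": [-0.0077,-0.0494,0],"turn": [0,0,0],"grip": -1}
    - {"slide": [-0.0077,-0.0494,0],"turn": [0,0,0],"grip": -1}
    - {"slide": [-0.0077,-0.0494,0],"turn": [0,0,0],"grip": -1}
    - {"slide": [-0.0077,-0.0494,0],"turn": [0,0,0],"grip": -1}
    - {"slide": [-0.0077,-0.0494,0],"turn": [0,0,0],"grip": -1}

```text
time: 4.8
position: [0.5641, 0.0026, 0.0326]
tool_rot: [[0.152, 0.988, 0.001], [0.988, -0.152, 0.003], [0.003, 0.001, -1.0]]
contact_force: [-4.6, 4.3, 5.2]
opening: 0.133
gripper_force: 30.5
```

arm_command:
  commands:
    - {"slide": [-0.0031,-0.0198,0],"turn": [0,0,0],"grip": -1}
    - {"slide": [-0.0031,-0.0198,0],"turn": [0,0,0],"grip": -1}

```text
time: 5.05
position: [0.5635, -0.0014, 0.0326]
tool_rot: [[0.152, 0.988, 0.001], [0.988, -0.152, 0.003], [0.003, 0.001, -1.0]]
contact_force: [-4.1, 4.3, 5.5]
opening: 0.133
gripper_force: 30.5
```

arm_command:
  commands:
    - {"slide": [-0.0031,-0.0198,0],"turn": [0,0,0],"grip": -1}
    - {"slide": [-0.0031,-0.0198,0],"turn": [0,0,0],"grip": -1}

```text
time: 5.3
position: [0.563, -0.0043, 0.0326]
tool_rot: [[0.152, 0.988, 0.001], [0.988, -0.152, 0.005], [0.005, 0.001, -1.0]]
contact_force: [-4.5, 7.9, 5.6]
opening: 0.133
gripper_force: 30.5
```

arm_command:
  commands:
    - {"slide": [-0.0031,-0.0198,0],"turn": [0,0,0],"grip": -1}
    - {"slide": [-0.0031,-0.0198,0],"turn": [0,0,0],"grip": -1}
    - {"slide": [0,0,0],"turn": [0,0,0],"grip": -1}

```text
time: 5.68
position: [0.563, -0.0044, 0.0325]
tool_rot: [[0.15, 0.989, 0.003], [0.989, -0.15, 0.013], [0.013, 0.001, -1.0]]
contact_force: [-2.4, 14.7, 5.3]
opening: 0.13
gripper_force: 30.5
```

arm_command:
  commands:
    - {"slide": [-0.0031,-0.0198,0],"turn": [0,0,0],"grip": -1}
    - {"slide": [-0.0031,-0.0198,0],"turn": [0,0,0],"grip": -1}
    - {"slide": [0,0,0],"turn": [0,0,0],"grip": -1}

```text
time: 6.05
position: [0.5629, -0.0046, 0.0325]
tool_rot: [[0.148, 0.989, 0.004], [0.989, -0.148, 0.021], [0.021, 0.001, -1.0]]
contact_force: [-1.2, 21.9, 4.9]
opening: 0.133
gripper_force: 30.5
```

arm_command:
  commands:
    - {"slide": [0.006,0.04,0],"turn": [0,0,0],"grip": -1}
    - {"slide": [0.006,0.04,0],"turn": [0,0,0],"grip": -1}
    - {"slide": [0,0,0],"turn": [0,0,0],"grip": 0}
    - {"slide": [0,0,0],"turn": [0,0,0],"grip": 0}
    - {"slide": [0,0,0],"turn": [0,0,0],"grip": 0}
    - {"slide": [0,0,0],"turn": [0,0,0],"grip": 0}
    - {"slide": [0,0,0.4],"turn": [0,0,0],"grip": 0}
    - {"slide": [0,0,0.4],"turn": [0,0,0],"grip": 0.6}
    - {"slide": [0,0,0.4],"turn": [0,0,0],"grip": 0.6}

```text
time: 7.18
position: [0.5626, -0.0066, 0.1523]
tool_rot: [[0.153, 0.988, -0.0], [0.988, -0.153, -0.0], [-0.0, -0.0, -1.0]]
contact_force: [1.3, -0.1, 0.0]
opening: 0.801
gripper_force: 0.0
```

arm_command:
  commands:
    - {"slide": [-0.217,-0.418,0],"turn": [0,0,0.792],"grip": 0.65}
    - {"slide": [-0.217,-0.418,0],"turn": [0,0,0.792],"grip": 0.65}
    - {"slide": [-0.217,-0.418,0],"turn": [0,0,0.792],"grip": 0.65}
    - {"slide": [-0.217,-0.418,0],"turn": [0,0,0.792],"grip": 0.65}
    - {"slide": [-0.217,-0.418,0],"turn": [0,0,0.792],"grip": 0.65}
    - {"slide": [-0.217,-0.418,0],"turn": [0,0,0.792],"grip": 0.65}
    - {"slide": [0,0,0],"turn": [0,0,0],"grip": 0.65}
    - {"slide": [0,0,0],"turn": [0,0,0],"grip": 0.65}

```text
time: 8.18
position: [0.4325, -0.2571, 0.1513]
tool_rot: [[-0.624, 0.781, 0.0], [0.781, 0.624, 0.001], [0.0, 0.001, -1.0]]
contact_force: [0.3, -0.8, -1.2]
opening: 0.828
gripper_force: 0.0
```

Run:
```python
from h import *
np.set_printoptions(precision=4,suppress=True)
s=env.sense(); print(s['time'],s['position'],s['opening'],s['tool_rot'])
ims={}
for c in CM:
    im=ims[c]=env.camera(c); cv2.imwrite(f'pics/{c}2.png',cv2.cvtColor(im,cv2.COLOR_RGB2BGR))
for g in[(.511,-.397,0),(.4326,-.2578,0),(.5717,-.2663,0)]:
  for r in tiles({'scene':ims['scene']},[g])+tiles({'top':ims['top']},[g]):
    print(r and (r[0],np.degrees(r[0][2]),r[1:3]))
a=cv2.resize(cv2.cvtColor(ims['top'],cv2.COLOR_RGB2BGR)[140:260,190:320],None,fx=3,fy=4)
b=cv2.resize(cv2.cvtColor(ims['scene'],cv2.COLOR_RGB2BGR)[160:280,190:320],None,fx=3,fy=4)
cv2.imwrite('pics/k2.png',np.hstack([a,b]))
```

```text
8.175 [ 0.4325 -0.2571  0.1513] 0.8281685925431512 [[-0.6243  0.7812  0.0003]
 [ 0.7812  0.6243  0.0006]
 [ 0.0003  0.0006 -1.    ]]
(array([ 0.5115, -0.397 , -0.3949]), np.float64(-22.623849727899692), (np.float64(13.844505959246444), {'scene': 684}))
(array([ 0.5375, -0.3797,  0.2835]), np.float64(16.244490713363646), (np.float64(215.7042675893887), {'top': 33}))
(array([ 0.433 , -0.2581,  0.6624]), np.float64(37.953049636427906), (np.float64(8.276970396001538), {'scene': 447}))
(array([ 0.4293, -0.2542,  0.7321]), np.float64(41.94663644865038), (np.float64(69.67730872741254), {'top': 190}))
(array([ 0.572 , -0.2664,  0.356 ]), np.float64(20.400144714980392), (np.float64(10.055778546712803), {'scene': 543}))
(array([ 0.5711, -0.2657,  0.3557]), np.float64(20.379631781364523), (np.float64(6.02881968473664), {'top': 253}))
```

View pics/k2.png

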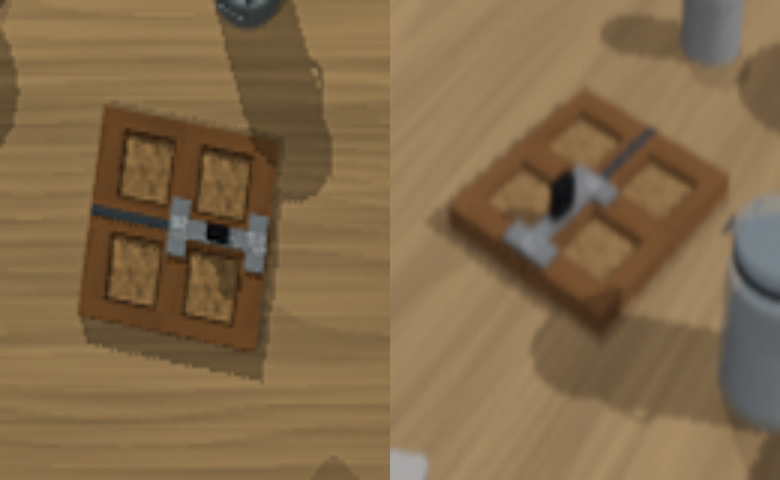

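arm_command:
  commands:
    - {"slide": [0,0,-0.5],"turn": [0,0,0],"grip": 0.65}
    - {"slide": [0,0,-0.5],"turn": [0,0,0],"grip": 0.65}
    - {"slide": [0,0,-0.28],"turn": [0,0,0],"grip": 0.65}
    - {"slide": [0,0,-0.2],"turn": [0,0,0],"grip": 0.65}
    - {"slide": [0,0,0],"turn": [0,0,0],"grip": 0.65}
    - {"slide": [0,0,0],"turn": [0,0,0],"grip": -1}
    - {"slide": [0,0,0],"turn": [0,0,0],"grip": -1}
    - {"slide": [0,0,0],"turn": [0,0,0],"grip": -1}
    - {"slide": [0,0,0],"turn": [0,0,0],"grip": -1}
    - {"slide": [0,0,0],"turn": [0,0,0],"grip": -1}
  squeeze: 50

```text
time: 9.52
position: [0.4338, -0.258, 0.0051]
tool_rot: [[-0.626, 0.78, 0.003], [0.78, 0.626, -0.002], [-0.003, 0.002, -1.0]]
contact_force: [1.1, 1.5, 6.8]
opening: 0.563
gripper_force: 52.2
```

arm_command:
  commands:
    - {"slide": [0,0,0.1],"turn": [0,0,0],"grip": -1}
    - {"slide": [0,0,0.3],"turn": [0,0,0],"grip": -1}
    - {"slide": [0,0,0.4],"turn": [0,0,0],"grip": -1}
    - {"slide": [0,0,0.2],"turn": [0,0,0],"grip": -1}
    - {"slide": [0,0,0],"turn": [0,0,0],"grip": -1}

```text
time: 10.15
position: [0.4335, -0.2583, 0.1054]
tool_rot: [[-0.625, 0.78, 0.003], [0.78, 0.625, -0.003], [-0.004, 0.001, -1.0]]
contact_force: [0.1, 0.2, -0.6]
opening: 0.563
gripper_force: 51.7
```

```bash
cat >> h.py <<'E'
def held(off=.005):
    np.set_printoptions(precision=4,suppress=True)
    s=env.sense(); p=s['position']; print(s['time'],p,s['opening'],'yaw',np.degrees(np.arctan2(s['tool_rot'][1,0],s['tool_rot'][0,0])))
    ims={c:env.camera(c) for c in CM}
    for c in CM:
        r=tiles({c:ims[c]},[(p[0],p[1],p[2]-off)])[0]; print(c,r and (r[0],np.degrees(r[0][2]),r[1:3]))
    return ims
E
python3 - <<'E'
from h import *
ims=held(); 
a=cv2.resize(cv2.cvtColor(ims['top'],cv2.COLOR_RGB2BGR)[180:280,300:400],None,fx=4,fy=4)
u,v=map(int,proj('scene',env.sense()['position'])[0])
b=cv2.resize(cv2.cvtColor(ims['scene'],cv2.COLOR_RGB2BGR)[v-50:v+50,u-50:u+50],None,fx=4,fy=4)
cv2.imwrite('pics/k3.png',np.hstack([a,b]))
E
```

```text
10.15 [ 0.4335 -0.2583  0.1054] 0.5625055776376894 yaw 128.70417469983983
top (array([ 0.4221, -0.2399, -0.0273]), np.float64(-1.5625846006214026), (np.float64(224.69430219146483), {'top': 61}))
scene (array([ 0.4364, -0.259 ,  0.6665]), np.float64(38.18950893725142), (np.float64(65.07138792772011), {'scene': 523}))
```

View pics/k3.png

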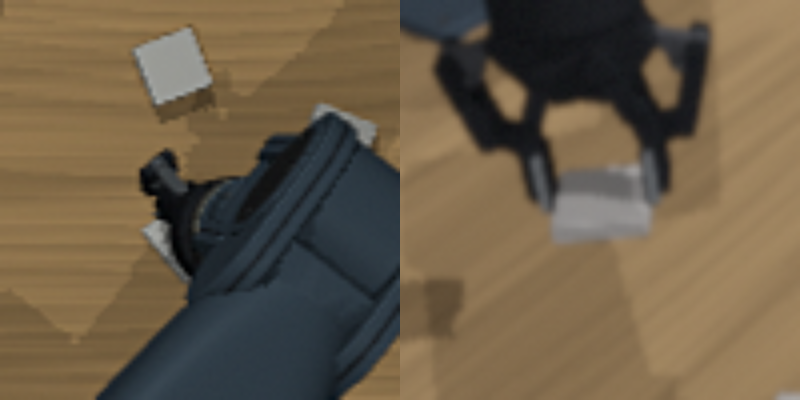

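arm_command:
  commands:
    - {"slide": [0.148,0.431,0],"turn": [0,0,0.708],"grip": -1}
    - {"slide": [0.148,0.431,0],"turn": [0,0,0.708],"grip": -1}
    - {"slide": [0.148,0.431,0],"turn": [0,0,0.708],"grip": -1}
    - {"slide": [0.148,0.431,0],"turn": [0,0,0.708],"grip": -1}
    - {"slide": [0.148,0.431,0],"turn": [0,0,0.708],"grip": -1}
    - {"slide": [0.148,0.431,0],"turn": [0,0,0.708],"grip": -1}
    - {"slide": [0,0,0],"turn": [0,0,0],"grip": -1}
    - {"slide": [0,0,0],"turn": [0,0,0],"grip": -1}

```text
time: 11.25
position: [0.5199, 0.0012, 0.1016]
tool_rot: [[-0.988, 0.153, -0.003], [0.153, 0.988, -0.0], [0.003, -0.001, -1.0]]
contact_force: [-0.3, -0.1, -0.3]
opening: 0.559
gripper_force: 51.8
```

Run:
```python
from h import *
ims=held()
```

```text
11.25 [0.5199 0.0012 0.1016] 0.5594897790481953 yaw 171.18064951247013
top (array([0.5315, 0.0101, 0.6147]), np.float64(35.217471391261334), (np.float64(210.55518646674355), {'top': 63}))
scene (array([0.5285, 0.0084, 0.554 ]), np.float64(31.740990349125727), (np.float64(73.59026528258363), {'scene': 281}))
```

arm_command:
  commands:
    - {"slide": [0.02,-0.01,0],"turn": [0,0,0],"grip": -1}
    - {"slide": [0,0,0],"turn": [0,0,0],"grip": -1}
    - {"slide": [0,0,0],"turn": [0,0,0],"grip": -1}
    - {"slide": [0,0,0],"turn": [0,0,0],"grip": -1}

```text
time: 11.85
position: [0.5232, 0.0002, 0.1034]
tool_rot: [[-0.988, 0.153, 0.0], [0.153, 0.988, 0.0], [-0.0, 0.0, -1.0]]
contact_force: [-0.4, -0.1, -1.1]
opening: 0.565
gripper_force: 51.8
```

Run:
```python
from h import *
ims=held()
u,v=map(int,proj('scene',env.sense()['position'])[0])
cv2.imwrite('pics/k4.png',cv2.resize(cv2.cvtColor(ims['scene'],cv2.COLOR_RGB2BGR)[v-40:v+60,u-60:u+60],None,fx=5,fy=5,interpolation=cv2.INTER_CUBIC))
```

```text
11.85 [0.5232 0.0002 0.1034] 0.5645068635540401 yaw 171.18250205002911
top (array([ 0.5233, -0.0001,  0.0054]), np.float64(0.30752609494902455), (np.float64(246.00816608996539), {'top': 23}))
scene (array([ 0.5255,  0.0004, -0.12  ]), np.float64(-6.87318213496495), (np.float64(77.17591695501731), {'scene': 293}))
```

View pics/k4.png

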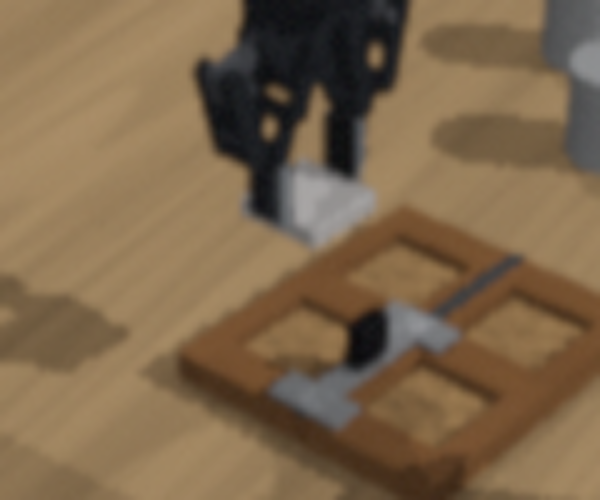

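arm_command:
  commands:
    - {"slide": [-0.015,0,-0.25],"turn": [0,0,0],"grip": -1}
    - {"slide": [0,0,-0.25],"turn": [0,0,0],"grip": -1}
    - {"slide": [0,0,-0.2],"turn": [0,0,0],"grip": -1}
    - {"slide": [0,0,0],"turn": [0,0,0],"grip": -1}
    - {"slide": [0,0,0],"turn": [0,0,0],"grip": -1}
    - {"slide": [0,0,-0.05],"turn": [0,0,0],"grip": -1}
    - {"slide": [0,0,-0.05],"turn": [0,0,0],"grip": -1}
    - {"slide": [0,0,-0.03],"turn": [0,0,0],"grip": -1}
    - {"slide": [0,0,0],"turn": [0,0,0],"grip": -1}
    - {"slide": [0,0,0],"turn": [0,0,0],"grip": -1}
    - {"slide": [0,0,0],"turn": [0,0,0],"grip": -1}

```text
time: 13.32
position: [0.5219, 0.0003, 0.0205]
tool_rot: [[-0.988, 0.153, 0.0], [0.153, 0.988, -0.0], [-0.0, 0.0, -1.0]]
contact_force: [-0.1, -0.3, -0.2]
opening: 0.558
gripper_force: 51.8
```

arm_command:
  commands:
    - {"slide": [0,0,-0.02],"turn": [0,0,0],"grip": -1}
    - {"slide": [0,0,-0.01],"turn": [0,0,0],"grip": -1}
    - {"slide": [0,0,0],"turn": [0,0,0],"grip": -1}
    - {"slide": [0,0,0],"turn": [0,0,0],"grip": -1}

```text
time: 13.82
position: [0.5217, 0.0004, 0.0173]
tool_rot: [[-0.988, 0.153, -0.0], [0.153, 0.988, 0.0], [0.0, 0.0, -1.0]]
contact_force: [0.3, -0.7, -1.1]
opening: 0.557
gripper_force: 51.8
```

arm_command:
  commands:
    - {"slide": [0,0,-0.01],"turn": [0,0,0],"grip": -1}
    - {"slide": [0,0,-0.01],"turn": [0,0,0],"grip": -1}
    - {"slide": [0,0,0],"turn": [0,0,0],"grip": -1}
    - {"slide": [0,0,0],"turn": [0,0,0],"grip": -1}

```text
time: 14.32
position: [0.5218, 0.0004, 0.0165]
tool_rot: [[-0.988, 0.153, 0.0], [0.153, 0.988, -0.0], [-0.0, -0.0, -1.0]]
contact_force: [-3.0, 0.2, 5.3]
opening: 0.558
gripper_force: 52.5
```

arm_command:
  commands:
    - {"slide": [0,0,0.01],"turn": [0,0,0],"grip": 0.3}
    - {"slide": [0,0,0],"turn": [0,0,0],"grip": 0.35}
    - {"slide": [0,0,0],"turn": [0,0,0],"grip": 0.35}
    - {"slide": [0,0,0.1],"turn": [0,0,0],"grip": 0.35}
    - {"slide": [0,0,0.3],"turn": [0,0,0],"grip": 0.35}
    - {"slide": [-0.4,-0.3,0.4],"turn": [0,0,0],"grip": 0.65}
    - {"slide": [-0.4,-0.6,0.05],"turn": [0,0,0],"grip": 0.65}
    - {"slide": [0,-0.6,0],"turn": [0,0,0],"grip": 0.65}
    - {"slide": [0,0,0],"turn": [0,0,0],"grip": 0.65}

```text
time: 15.45
position: [0.4482, -0.1446, 0.1009]
tool_rot: [[-0.987, 0.159, 0.002], [0.159, 0.987, -0.002], [-0.003, -0.002, -1.0]]
contact_force: [-0.3, 0.1, 1.0]
opening: 0.825
gripper_force: 0.0
```

```bash
cat >> h.py <<'E'
def look(name,guesses):
    np.set_printoptions(precision=4,suppress=True)
    s=env.sense(); print(s['time'],s['position'],s['opening'],'yaw',np.degrees(np.arctan2(s['tool_rot'][1,0],s['tool_rot'][0,0])))
    ims={c:env.camera(c) for c in CM}
    for g in guesses:
        for c in CM:
            r=tiles({c:ims[c]},[g])[0]; print(c,g,r and (r[0],np.degrees(r[0][2]),r[1:3]))
    o=[]
    for c in CM:
        u,v=map(int,proj(c,[.57,.0353,.018])[0])
        o.append(cv2.resize(cv2.cvtColor(ims[c],cv2.COLOR_RGB2BGR)[v-40:v+40,u-48:u+48],None,fx=4,fy=5,interpolation=cv2.INTER_CUBIC))
    cv2.imwrite('pics/'+name,np.hstack(o)); return ims
E
python3 - <<'E'
from h import *
look('k5.png',[(.5214,.0002,.012),(.5717,-.2663,0),(.511,-.397,0)])
E
```

```text
15.45 [ 0.4482 -0.1446  0.1009] 0.8251788559506479 yaw 170.82816827144538
top (0.5214, 0.0002, 0.012) (array([ 0.5216,  0.002 , -0.1463]), np.float64(-8.3798110230615), (np.float64(7.727412533640908), {'top': 257}))
scene (0.5214, 0.0002, 0.012) (array([ 0.5318, -0.0126,  0.8666]), np.float64(49.65488892336981), (np.float64(310.88798154555946), {'scene': 548}))
top (0.5717, -0.2663, 0) (array([ 0.5711, -0.2659,  0.3629]), np.float64(20.791751623421924), (np.float64(6.419346405228758), {'top': 248}))
scene (0.5717, -0.2663, 0) (array([ 0.5722, -0.2664,  0.3617]), np.float64(20.72351498072362), (np.float64(10.239461745482508), {'scene': 546}))
top (0.511, -0.397, 0) (array([ 0.5101, -0.3962, -0.383 ]), np.float64(-21.944224401925883), (np.float64(7.262329873125722), {'top': 261}))
scene (0.511, -0.397, 0) (array([ 0.5114, -0.397 , -0.3933]), np.float64(-22.535199510828324), (np.float64(15.593756247597078), {'scene': 687}))
```

View pics/k5.png

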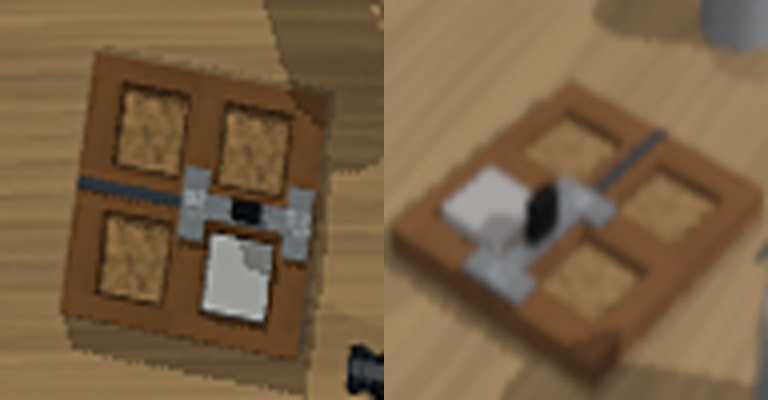

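arm_command:
  commands:
    - {"slide": [0.324,-0.291,0],"turn": [0,0,0.738],"grip": 0.65}
    - {"slide": [0.324,-0.291,0],"turn": [0,0,0.738],"grip": 0.65}
    - {"slide": [0.324,-0.291,0],"turn": [0,0,0.738],"grip": 0.65}
    - {"slide": [0.324,-0.291,0],"turn": [0,0,0.738],"grip": 0.65}
    - {"slide": [0,0,-0.3],"turn": [0,0,0],"grip": 0.65}
    - {"slide": [0,0,-0.3],"turn": [0,0,0],"grip": 0.65}
    - {"slide": [0,0,0],"turn": [0,0,0],"grip": 0.65}
    - {"slide": [0,0,0],"turn": [0,0,0],"grip": 0.65}
    - {"slide": [0,0,0],"turn": [0,0,0],"grip": 0.65}

```text
time: 16.68
position: [0.5791, -0.2574, 0.042]
tool_rot: [[-0.935, -0.355, 0.003], [-0.355, 0.935, -0.002], [-0.002, -0.003, -1.0]]
contact_force: [-0.4, 0.1, -0.4]
opening: 0.824
gripper_force: 0.0
```

arm_command:
  commands:
    - {"slide": [-0.076,-0.088,0],"turn": [0,0,0],"grip": 0.65}
    - {"slide": [0,0,0],"turn": [0,0,0],"grip": 0.65}
    - {"slide": [0,0,-0.2],"turn": [0,0,0],"grip": 0.65}
    - {"slide": [0,0,-0.19],"turn": [0,0,0],"grip": 0.65}
    - {"slide": [0,0,0],"turn": [0,0,0],"grip": 0.65}
    - {"slide": [0,0,0],"turn": [0,0,0],"grip": 0.65}

```text
time: 17.42
position: [0.5697, -0.2656, -0.0002]
tool_rot: [[-0.935, -0.354, -0.001], [-0.354, 0.935, 0.001], [0.001, 0.001, -1.0]]
contact_force: [0.5, -0.5, 0.1]
opening: 0.826
gripper_force: 0.0
```

arm_command:
  commands:
    - {"slide": [0,0,0],"turn": [0,0,0],"grip": -1}
    - {"slide": [0,0,0],"turn": [0,0,0],"grip": -1}
    - {"slide": [0,0,0],"turn": [0,0,0],"grip": -1}
    - {"slide": [0,0,0],"turn": [0,0,0],"grip": -1}
    - {"slide": [0,0,0],"turn": [0,0,0],"grip": -1}

```text
time: 18.05
position: [0.571, -0.2665, 0.0019]
tool_rot: [[-0.935, -0.354, 0.002], [-0.354, 0.935, -0.001], [-0.002, -0.002, -1.0]]
contact_force: [0.5, 0.1, 5.3]
opening: 0.567
gripper_force: 52.5
```

arm_command:
  commands:
    - {"slide": [0,0,0.1],"turn": [0,0,0],"grip": -1}
    - {"slide": [0,0,0.3],"turn": [0,0,0],"grip": -1}
    - {"slide": [0,0,0.4],"turn": [0,0,0],"grip": -1}
    - {"slide": [0,0,0.2],"turn": [0,0,0],"grip": -1}
    - {"slide": [0,0,0],"turn": [0,0,0],"grip": -1}
    - {"slide": [0,0,0],"turn": [0,0,0],"grip": -1}
    - {"slide": [0,0,0],"turn": [0,0,0],"grip": -1}

```text
time: 18.92
position: [0.5688, -0.2652, 0.0983]
tool_rot: [[-0.935, -0.354, -0.004], [-0.354, 0.935, 0.002], [0.003, 0.003, -1.0]]
contact_force: [0.3, -0.7, -0.4]
opening: 0.564
gripper_force: 51.9
```

arm_command:
  commands:
    - {"slide": [-0.052,0.499,0],"turn": [0,0,-0.421],"grip": -1}
    - {"slide": [-0.052,0.499,0],"turn": [0,0,-0.421],"grip": -1}
    - {"slide": [-0.052,0.499,0],"turn": [0,0,-0.421],"grip": -1}
    - {"slide": [-0.052,0.499,0],"turn": [0,0,-0.421],"grip": -1}
    - {"slide": [-0.052,0.499,0],"turn": [0,0,-0.421],"grip": -1}
    - {"slide": [-0.052,0.499,0],"turn": [0,0,-0.421],"grip": -1}
    - {"slide": [-0.052,0.499,0],"turn": [0,0,-0.421],"grip": -1}
    - {"slide": [0,0,0],"turn": [0,0,0],"grip": -1}
    - {"slide": [0,0,0],"turn": [0,0,0],"grip": -1}
    - {"slide": [0,0,0],"turn": [0,0,0],"grip": -1}
    - {"slide": [0,0,0],"turn": [0,0,0],"grip": -1}

```text
time: 20.3
position: [0.5338, 0.0821, 0.1005]
tool_rot: [[-0.988, 0.154, -0.0], [0.154, 0.988, -0.0], [0.0, -0.0, -1.0]]
contact_force: [0.5, -0.2, -0.9]
opening: 0.566
gripper_force: 52.0
```

arm_command:
  commands:
    - {"slide": [0,0,0],"turn": [0,0,0],"grip": -1}
    - {"slide": [0,0,0],"turn": [0,0,0],"grip": -1}
    - {"slide": [0,0,0],"turn": [0,0,0],"grip": -1}

```text
time: 20.68
position: [0.5337, 0.0832, 0.1007]
tool_rot: [[-0.988, 0.152, 0.0], [0.152, 0.988, 0.0], [-0.0, 0.0, -1.0]]
contact_force: [0.0, 0.1, -1.3]
opening: 0.567
gripper_force: 52.0
```

arm_command:
  commands:
    - {"slide": [0,0,-0.25],"turn": [0,0,0],"grip": -1}
    - {"slide": [0,0,-0.25],"turn": [0,0,0],"grip": -1}
    - {"slide": [0,0,-0.2],"turn": [0,0,0],"grip": -1}
    - {"slide": [0,0,0],"turn": [0,0,0],"grip": -1}
    - {"slide": [0,0,0],"turn": [0,0,0],"grip": -1}
    - {"slide": [0,0,-0.05],"turn": [0,0,0],"grip": -1}
    - {"slide": [0,0,-0.05],"turn": [0,0,0],"grip": -1}
    - {"slide": [0,0,-0.02],"turn": [0,0,0],"grip": -1}
    - {"slide": [0,0,0],"turn": [0,0,0],"grip": -1}
    - {"slide": [0,0,0],"turn": [0,0,0],"grip": -1}
    - {"slide": [0,0,0],"turn": [0,0,0],"grip": -1}

```text
time: 22.05
position: [0.5339, 0.0833, 0.0189]
tool_rot: [[-0.988, 0.152, 0.0], [0.152, 0.988, 0.0], [-0.0, 0.0, -1.0]]
contact_force: [-0.9, -0.1, -0.6]
opening: 0.566
gripper_force: 52.0
```

arm_command:
  commands:
    - {"slide": [0,0,-0.01],"turn": [0,0,0],"grip": -1}
    - {"slide": [0,0,-0.01],"turn": [0,0,0],"grip": -1}
    - {"slide": [0,0,0],"turn": [0,0,0],"grip": -1}
    - {"slide": [0,0,0],"turn": [0,0,0],"grip": -1}

```text
time: 22.55
position: [0.5337, 0.0833, 0.0167]
tool_rot: [[-0.988, 0.152, 0.0], [0.152, 0.988, 0.0], [-0.0, 0.0, -1.0]]
contact_force: [0.8, 1.5, -0.6]
opening: 0.565
gripper_force: 52.0
```

arm_command:
  commands:
    - {"slide": [0,0,0],"turn": [0,0,0],"grip": 0.35}
    - {"slide": [0,0,0],"turn": [0,0,0],"grip": 0.35}
    - {"slide": [0,0,0],"turn": [0,0,0],"grip": 0.35}
    - {"slide": [0,0,0.13],"turn": [0,0,0],"grip": 0.35}
    - {"slide": [0,0,0.3],"turn": [0,0,0],"grip": 0.35}
    - {"slide": [0,0,0.4],"turn": [0,0,0],"grip": 0.35}

```text
time: 23.3
position: [0.5329, 0.0833, 0.1003]
tool_rot: [[-0.988, 0.152, -0.002], [0.152, 0.988, -0.0], [0.002, -0.0, -1.0]]
contact_force: [0.0, -0.2, -0.2]
opening: 0.678
gripper_force: 0.0
```

arm_command:
  commands:
    - {"slide": [-0.025,-0.533,0],"turn": [0,0,-0.15],"grip": 0.65}
    - {"slide": [-0.025,-0.533,0],"turn": [0,0,-0.15],"grip": 0.65}
    - {"slide": [-0.025,-0.533,0],"turn": [0,0,-0.15],"grip": 0.65}
    - {"slide": [-0.025,-0.533,0],"turn": [0,0,-0.15],"grip": 0.65}
    - {"slide": [-0.025,-0.533,0],"turn": [0,0,-0.15],"grip": 0.65}
    - {"slide": [-0.025,-0.533,0],"turn": [0,0,-0.15],"grip": 0.65}
    - {"slide": [-0.025,-0.533,0],"turn": [0,0,-0.15],"grip": 0.65}
    - {"slide": [-0.025,-0.533,0],"turn": [0,0,-0.15],"grip": 0.65}
    - {"slide": [-0.025,-0.533,0],"turn": [0,0,-0.15],"grip": 0.65}
    - {"slide": [0,0,0],"turn": [0,0,0],"grip": 0.65}
    - {"slide": [0,0,0],"turn": [0,0,0],"grip": 0.65}
    - {"slide": [0,0,0],"turn": [0,0,0],"grip": 0.65}

```text
time: 24.8
position: [0.5116, -0.395, 0.1002]
tool_rot: [[-0.926, 0.377, 0.0], [0.377, 0.926, 0.0], [-0.0, 0.0, -1.0]]
contact_force: [0.8, 0.1, -0.3]
opening: 0.825
gripper_force: 0.0
```

Run:
```python
from h import *
look('k6.png',[(.5214,.0002,.012),(.5342,.0832,.012),(.511,-.397,0)])
```

```text
24.8 [ 0.5116 -0.395   0.1002] 0.8248707997501169 yaw 157.8440957971261
top (0.5214, 0.0002, 0.012) (array([ 0.5217,  0.0021, -0.1567]), np.float64(-8.979244387729688), (np.float64(8.0880123029604), {'top': 258}))
scene (0.5214, 0.0002, 0.012) (array([ 0.5318, -0.0126,  0.8666]), np.float64(49.65488892336981), (np.float64(564.8879815455593), {'scene': 802}))
top (0.5342, 0.0832, 0.012) (array([ 0.5336,  0.0849, -0.1512]), np.float64(-8.662003003505957), (np.float64(7.505359477124184), {'top': 259}))
scene (0.5342, 0.0832, 0.012) (array([ 0.5357,  0.0843, -0.175 ]), np.float64(-10.029413225591805), (np.float64(549.4632372164552), {'scene': 802}))
top (0.511, -0.397, 0) (array([ 0.5084, -0.3948, -0.3511]), np.float64(-20.119345374934174), (np.float64(75.74051518646674), {'top': 186}))
scene (0.511, -0.397, 0) (array([ 0.5113, -0.3971, -0.3853]), np.float64(-22.078310399617923), (np.float64(14.31358708189158), {'scene': 685}))
```

View pics/k6.png

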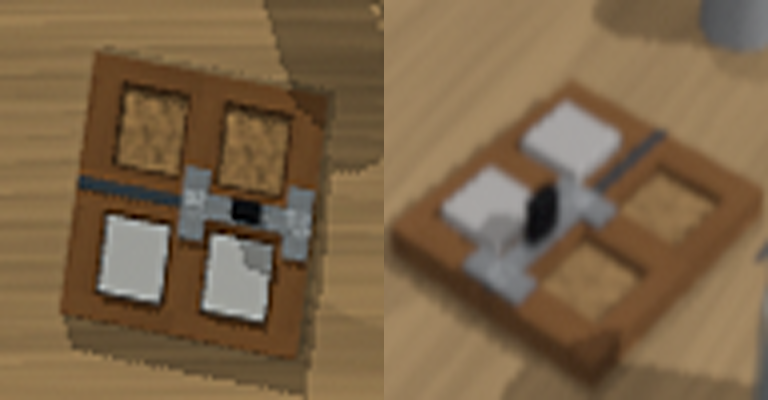

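arm_command:
  commands:
    - {"slide": [-0.005,-0.015,-0.3],"turn": [0,0,0],"grip": 0.65}
    - {"slide": [0,0,-0.3],"turn": [0,0,0],"grip": 0.65}
    - {"slide": [0,0,-0.2],"turn": [0,0,0],"grip": 0.65}
    - {"slide": [0,0,-0.17],"turn": [0,0,0],"grip": 0.65}
    - {"slide": [0,0,0],"turn": [0,0,0],"grip": 0.65}
    - {"slide": [0,0,0],"turn": [0,0,0],"grip": 0.65}
    - {"slide": [0,0,0],"turn": [0,0,0],"grip": 0.65}

```text
time: 25.78
position: [0.5116, -0.3988, 0.0043]
tool_rot: [[-0.926, 0.379, 0.002], [0.379, 0.926, -0.002], [-0.003, -0.001, -1.0]]
contact_force: [-0.8, -0.1, 0.2]
opening: 0.828
gripper_force: 0.0
```

arm_command:
  commands:
    - {"slide": [0,0,0],"turn": [0,0,0],"grip": -1}
    - {"slide": [0,0,0],"turn": [0,0,0],"grip": -1}
    - {"slide": [0,0,0],"turn": [0,0,0],"grip": -1}
    - {"slide": [0,0,0],"turn": [0,0,0],"grip": -1}
    - {"slide": [0,0,0],"turn": [0,0,0],"grip": -1}

```text
time: 26.4
position: [0.5115, -0.3987, 0.0042]
tool_rot: [[-0.926, 0.379, 0.002], [0.379, 0.926, -0.002], [-0.003, -0.001, -1.0]]
contact_force: [-0.0, 0.1, 4.7]
opening: 0.559
gripper_force: 52.2
```

arm_command:
  commands:
    - {"slide": [0,0,0.1],"turn": [0,0,0],"grip": -1}
    - {"slide": [0,0,0.3],"turn": [0,0,0],"grip": -1}
    - {"slide": [0,0,0.4],"turn": [0,0,0],"grip": -1}
    - {"slide": [0,0,0.2],"turn": [0,0,0],"grip": -1}
    - {"slide": [0,0,0],"turn": [0,0,0],"grip": -1}
    - {"slide": [0,0,0],"turn": [0,0,0],"grip": -1}
    - {"slide": [0,0,0],"turn": [0,0,0],"grip": -1}

```text
time: 27.28
position: [0.5097, -0.3969, 0.1003]
tool_rot: [[-0.926, 0.379, -0.003], [0.379, 0.926, 0.003], [0.004, 0.002, -1.0]]
contact_force: [0.3, 1.0, -0.6]
opening: 0.563
gripper_force: 51.7
```

arm_command:
  commands:
    - {"slide": [0.118,0.48,0],"turn": [0,0,0.168],"grip": -1}
    - {"slide": [0.118,0.48,0],"turn": [0,0,0.168],"grip": -1}
    - {"slide": [0.118,0.48,0],"turn": [0,0,0.168],"grip": -1}
    - {"slide": [0.118,0.48,0],"turn": [0,0,0.168],"grip": -1}
    - {"slide": [0.118,0.48,0],"turn": [0,0,0.168],"grip": -1}
    - {"slide": [0.118,0.48,0],"turn": [0,0,0.168],"grip": -1}
    - {"slide": [0.118,0.48,0],"turn": [0,0,0.168],"grip": -1}
    - {"slide": [0.118,0.48,0],"turn": [0,0,0.168],"grip": -1}
    - {"slide": [0,0,0],"turn": [0,0,0],"grip": -1}
    - {"slide": [0,0,0],"turn": [0,0,0],"grip": -1}
    - {"slide": [0,0,0],"turn": [0,0,0],"grip": -1}
    - {"slide": [0,0,0],"turn": [0,0,0],"grip": -1}

```text
time: 28.78
position: [0.6049, -0.0152, 0.1025]
tool_rot: [[-0.988, 0.155, -0.0], [0.155, 0.988, -0.0], [0.0, -0.0, -1.0]]
contact_force: [0.1, 0.7, -0.9]
opening: 0.565
gripper_force: 51.8
```

arm_command:
  commands:
    - {"slide": [0,0,0],"turn": [0,0,0],"grip": -1}
    - {"slide": [0,0,0],"turn": [0,0,0],"grip": -1}
    - {"slide": [0,0,0],"turn": [0,0,0],"grip": -1}

```text
time: 29.15
position: [0.6051, -0.014, 0.1028]
tool_rot: [[-0.988, 0.153, 0.0], [0.153, 0.988, 0.0], [-0.0, 0.0, -1.0]]
contact_force: [0.4, 0.3, -0.9]
opening: 0.564
gripper_force: 51.8
```

arm_command:
  commands:
    - {"slide": [0,0.012,-0.25],"turn": [0,0,0],"grip": -1}
    - {"slide": [0,0,-0.25],"turn": [0,0,0],"grip": -1}
    - {"slide": [0,0,-0.2],"turn": [0,0,0],"grip": -1}
    - {"slide": [0,0,0],"turn": [0,0,0],"grip": -1}
    - {"slide": [0,0,0],"turn": [0,0,0],"grip": -1}
    - {"slide": [0,0,-0.05],"turn": [0,0,0],"grip": -1}
    - {"slide": [0,0,-0.05],"turn": [0,0,0],"grip": -1}
    - {"slide": [0,0,-0.03],"turn": [0,0,0],"grip": -1}
    - {"slide": [0,0,0],"turn": [0,0,0],"grip": -1}
    - {"slide": [0,0,0],"turn": [0,0,0],"grip": -1}
    - {"slide": [0,0,0],"turn": [0,0,0],"grip": -1}

```text
time: 30.52
position: [0.6053, -0.0127, 0.0199]
tool_rot: [[-0.988, 0.153, 0.0], [0.153, 0.988, -0.0], [-0.0, -0.0, -1.0]]
contact_force: [-0.0, -0.7, -1.1]
opening: 0.563
gripper_force: 51.8
```

arm_command:
  commands:
    - {"slide": [0,0,-0.01],"turn": [0,0,0],"grip": -1}
    - {"slide": [0,0,-0.01],"turn": [0,0,0],"grip": -1}
    - {"slide": [0,0,0],"turn": [0,0,0],"grip": -1}
    - {"slide": [0,0,0],"turn": [0,0,0],"grip": -1}

```text
time: 31.02
position: [0.6051, -0.0127, 0.0176]
tool_rot: [[-0.988, 0.153, -0.0], [0.153, 0.988, -0.0], [0.0, -0.0, -1.0]]
contact_force: [0.3, 0.6, -0.8]
opening: 0.564
gripper_force: 51.8
```

Release, lift, and step clear to check all three.

arm_command:
  commands:
    - {"slide": [0,0,-0.007],"turn": [0,0,0],"grip": -1}
    - {"slide": [0,0,0],"turn": [0,0,0],"grip": 0.35}
    - {"slide": [0,0,0],"turn": [0,0,0],"grip": 0.35}
    - {"slide": [0,0,0],"turn": [0,0,0],"grip": 0.35}
    - {"slide": [0,0,0.13],"turn": [0,0,0],"grip": 0.35}
    - {"slide": [0,0,0.3],"turn": [0,0,0],"grip": 0.35}
    - {"slide": [0,0,0.4],"turn": [0,0,0],"grip": 0.35}
    - {"slide": [-0.4,-0.4,0],"turn": [0,0,0],"grip": -1}
    - {"slide": [-0.4,-0.4,0],"turn": [0,0,0],"grip": -1}
    - {"slide": [-0.2,-0.4,0],"turn": [0,0,0],"grip": -1}
    - {"slide": [0,-0.4,0],"turn": [0,0,0],"grip": -1}
    - {"slide": [0,0,0],"turn": [0,0,0],"grip": -1}

```text
time: 32.52
position: [0.5053, -0.1754, 0.1014]
tool_rot: [[-0.988, 0.157, 0.002], [0.157, 0.988, -0.002], [-0.002, -0.001, -1.0]]
contact_force: [-0.2, 0.6, 0.3]
opening: -0.001
gripper_force: 0.0
```

Run:
```python
from h import *
look('k7.png',[(.5214,.0002,.012),(.5342,.0832,.012),(.6044,-.0126,.012)])
```

```text
32.525 [ 0.5053 -0.1754  0.1014] -0.0013420520875096127 yaw 170.95164523292107
top (0.5214, 0.0002, 0.012) (array([ 0.5216,  0.002 , -0.1463]), np.float64(-8.3798110230615), (np.float64(7.727412533640908), {'top': 257}))
scene (0.5214, 0.0002, 0.012) (array([ 0.5369, -0.0155,  0.8638]), np.float64(49.4939356386985), (np.float64(902.6741714725106), {'scene': 1142}))
top (0.5342, 0.0832, 0.012) (array([ 0.5335,  0.0851, -0.156 ]), np.float64(-8.93711103082468), (np.float64(7.312910419069589), {'top': 258}))
scene (0.5342, 0.0832, 0.012) (array([ 0.5357,  0.0843, -0.175 ]), np.float64(-10.029413225591805), (np.float64(889.4632372164552), {'scene': 1142}))
top (0.6044, -0.0126, 0.012) (array([ 0.6036, -0.0107, -0.1531]), np.float64(-8.770427089134975), (np.float64(8.376424452133794), {'top': 254}))
scene (0.6044, -0.0126, 0.012) (array([ 0.5983, -0.0086,  1.3211]), np.float64(75.69245655471146), (np.float64(815.1728565936178), {'scene': 1142}))
```

View pics/k7.png

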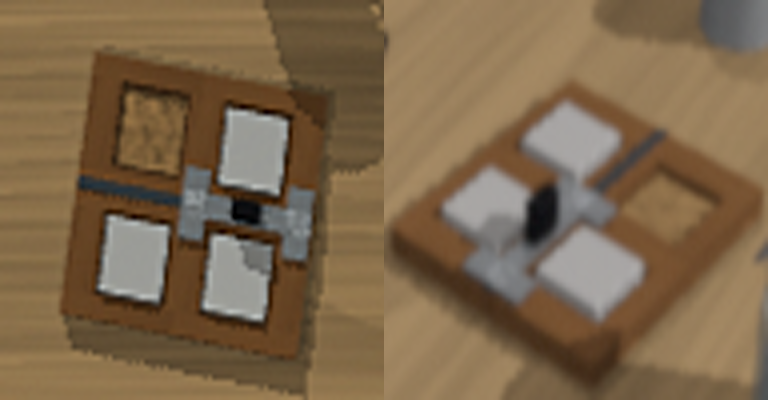

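arm_command:
  commands:
    - {"slide": [0.04,0.44,0],"turn": [0,0,0],"grip": -1}
    - {"slide": [0.04,0.44,0],"turn": [0,0,0],"grip": -1}
    - {"slide": [0.04,0.44,0],"turn": [0,0,0],"grip": -1}
    - {"slide": [0.04,0.44,0],"turn": [0,0,0],"grip": -1}
    - {"slide": [0,0,-0.3],"turn": [0,0,0],"grip": -1}
    - {"slide": [0,0,-0.3],"turn": [0,0,0],"grip": -1}
    - {"slide": [0,0,0],"turn": [0,0,0],"grip": -1}
    - {"slide": [0,0,0],"turn": [0,0,0],"grip": -1}
    - {"slide": [0,0,0],"turn": [0,0,0],"grip": -1}
    - {"slide": [0,0,0],"turn": [0,0,0],"grip": -1}

```text
time: 33.88
position: [0.5222, 0.0031, 0.0414]
tool_rot: [[-0.988, 0.153, 0.002], [0.153, 0.988, -0.0], [-0.002, 0.0, -1.0]]
contact_force: [-0.2, 0.1, -1.1]
opening: 0.0
gripper_force: 0.0
```

arm_command:
  commands:
    - {"slide": [-0.005,-0.025,-0.1],"turn": [0,0,0],"grip": -1}
    - {"slide": [0,0,-0.05],"turn": [0,0,0],"grip": -1}
    - {"slide": [0,0,-0.03],"turn": [0,0,0],"grip": -1}
    - {"slide": [0,0,-0.02],"turn": [0,0,0],"grip": -1}
    - {"slide": [0,0,-0.02],"turn": [0,0,0],"grip": -1}
    - {"slide": [0,0,0],"turn": [0,0,0],"grip": -1}

```text
time: 34.62
position: [0.52, 0.0006, 0.0184]
tool_rot: [[-0.988, 0.153, -0.001], [0.153, 0.988, -0.0], [0.001, -0.001, -1.0]]
contact_force: [-3.3, -0.5, 4.6]
opening: 0.003
gripper_force: 2.6
```

arm_command:
  commands:
    - {"slide": [0,0,-0.02],"turn": [0,0,0],"grip": -1}
    - {"slide": [0,0,-0.02],"turn": [0,0,0],"grip": -1}
    - {"slide": [0,0,0],"turn": [0,0,0],"grip": -1}

```text
time: 35.0
position: [0.5201, 0.0006, 0.018]
tool_rot: [[-0.988, 0.153, -0.001], [0.153, 0.988, -0.001], [0.0, -0.001, -1.0]]
contact_force: [-8.8, -0.1, 21.0]
opening: 0.0
gripper_force: 10.5
```

arm_command:
  commands:
    - {"slide": [0,0,-0.02],"turn": [0,0,0],"grip": -1}
    - {"slide": [0,0,0],"turn": [0,0,0],"grip": -1}
    - {"slide": [0,0,0.1],"turn": [0,0,0],"grip": -1}
    - {"slide": [0,0,0.3],"turn": [0,0,0],"grip": -1}
    - {"slide": [0.06,0.42,0],"turn": [0,0,0],"grip": -1}
    - {"slide": [0.06,0.42,0],"turn": [0,0,0],"grip": -1}
    - {"slide": [0,0,0],"turn": [0,0,0],"grip": -1}
    - {"slide": [0,0,0],"turn": [0,0,0],"grip": -1}
    - {"slide": [0,0,0],"turn": [0,0,0],"grip": -1}
    - {"slide": [0,0,0],"turn": [0,0,0],"grip": -1}

```text
time: 36.25
position: [0.5325, 0.0839, 0.0518]
tool_rot: [[-0.988, 0.155, -0.0], [0.155, 0.988, -0.0], [0.0, -0.0, -1.0]]
contact_force: [0.0, -0.2, -0.1]
opening: 0.001
gripper_force: 0.0
```

arm_command:
  commands:
    - {"slide": [0.015,0,-0.15],"turn": [0,0,0],"grip": -1}
    - {"slide": [0,0,-0.1],"turn": [0,0,0],"grip": -1}
    - {"slide": [0,0,-0.03],"turn": [0,0,0],"grip": -1}
    - {"slide": [0,0,-0.03],"turn": [0,0,0],"grip": -1}
    - {"slide": [0,0,-0.02],"turn": [0,0,0],"grip": -1}
    - {"slide": [0,0,-0.02],"turn": [0,0,0],"grip": -1}
    - {"slide": [0,0,0],"turn": [0,0,0],"grip": -1}

```text
time: 37.12
position: [0.5332, 0.0845, 0.0181]
tool_rot: [[-0.988, 0.153, -0.002], [0.153, 0.988, -0.001], [0.002, -0.001, -1.0]]
contact_force: [-5.3, -1.3, 9.0]
opening: 0.001
gripper_force: 4.1
```

arm_command:
  commands:
    - {"slide": [0,0,-0.02],"turn": [0,0,0],"grip": -1}
    - {"slide": [0,0,-0.02],"turn": [0,0,0],"grip": -1}
    - {"slide": [0,0,-0.01],"turn": [0,0,0],"grip": -1}
    - {"slide": [0,0,0],"turn": [0,0,0],"grip": -1}

```text
time: 37.62
position: [0.5333, 0.0846, 0.0179]
tool_rot: [[-0.988, 0.153, -0.001], [0.153, 0.988, -0.001], [0.0, -0.001, -1.0]]
contact_force: [-14.7, -1.0, 28.7]
opening: -0.005
gripper_force: 14.7
```

arm_command:
  commands:
    - {"slide": [0,0,0.1],"turn": [0,0,0],"grip": -1}
    - {"slide": [0,0,0.4],"turn": [0,0,0],"grip": -1}
    - {"slide": [0,0,0.35],"turn": [0,0,0],"grip": -1}
    - {"slide": [0.236,-0.32,0],"turn": [0,0,0],"grip": -1}
    - {"slide": [0.236,-0.32,0],"turn": [0,0,0],"grip": -1}
    - {"slide": [0.236,-0.322,0],"turn": [0,0,0],"grip": -1}
    - {"slide": [0,0,-0.3],"turn": [0,0,0],"grip": -1}
    - {"slide": [0,0,-0.15],"turn": [0,0,0],"grip": -1}
    - {"slide": [0,0,0],"turn": [0,0,0],"grip": -1}
    - {"slide": [0,0,0],"turn": [0,0,0],"grip": -1}
    - {"slide": [0,0,0],"turn": [0,0,0],"grip": -1}
    - {"slide": [0,0,0],"turn": [0,0,0],"grip": -1}

```text
time: 39.12
position: [0.6056, -0.0112, 0.0532]
tool_rot: [[-0.988, 0.153, 0.002], [0.153, 0.988, -0.0], [-0.002, 0.0, -1.0]]
contact_force: [-0.6, 0.2, 0.1]
opening: 0.001
gripper_force: 0.0
```

arm_command:
  commands:
    - {"slide": [-0.005,-0.01,-0.15],"turn": [0,0,0],"grip": -1}
    - {"slide": [0,0,-0.1],"turn": [0,0,0],"grip": -1}
    - {"slide": [0,0,-0.03],"turn": [0,0,0],"grip": -1}
    - {"slide": [0,0,-0.03],"turn": [0,0,0],"grip": -1}
    - {"slide": [0,0,-0.02],"turn": [0,0,0],"grip": -1}
    - {"slide": [0,0,-0.02],"turn": [0,0,0],"grip": -1}
    - {"slide": [0,0,0],"turn": [0,0,0],"grip": -1}

```text
time: 40.0
position: [0.6034, -0.0123, 0.0181]
tool_rot: [[-0.988, 0.153, -0.002], [0.153, 0.988, -0.0], [0.002, -0.0, -1.0]]
contact_force: [-5.3, -0.5, 8.1]
opening: -0.001
gripper_force: 3.8
```

arm_command:
  commands:
    - {"slide": [0,0,-0.02],"turn": [0,0,0],"grip": -1}
    - {"slide": [0,0,-0.02],"turn": [0,0,0],"grip": -1}
    - {"slide": [0,0,-0.02],"turn": [0,0,0],"grip": -1}
    - {"slide": [0,0,0],"turn": [0,0,0],"grip": -1}

```text
time: 40.5
position: [0.6036, -0.0123, 0.0179]
tool_rot: [[-0.988, 0.153, -0.0], [0.153, 0.988, -0.001], [0.0, -0.001, -1.0]]
contact_force: [-14.7, 1.2, 30.2]
opening: -0.002
gripper_force: 14.8
```

arm_command:
  commands:
    - {"slide": [0,0,0.1],"turn": [0,0,0],"grip": -1}
    - {"slide": [0,0,0.4],"turn": [0,0,0],"grip": -1}
    - {"slide": [0,0,0.5],"turn": [0,0,0],"grip": -1}
    - {"slide": [-0.171,-0.153,0],"turn": [0,0,-1],"grip": -1}
    - {"slide": [-0.171,-0.153,0],"turn": [0,0,-1],"grip": -1}
    - {"slide": [-0.171,-0.153,0],"turn": [0,0,-1],"grip": -1}
    - {"slide": [-0.171,-0.153,0],"turn": [0,0,-1],"grip": -1}
    - {"slide": [-0.171,-0.153,0],"turn": [0,0,-1],"grip": -1}
    - {"slide": [-0.171,-0.153,0],"turn": [0,0,-1],"grip": -1}
    - {"slide": [-0.171,-0.153,0],"turn": [0,0,-1],"grip": -1}
    - {"slide": [-0.171,-0.153,0],"turn": [0,0,-1],"grip": -1}
    - {"slide": [-0.171,-0.153,0],"turn": [0,0,-1],"grip": 0}

```text
time: 42.0
position: [0.4497, -0.1504, 0.1102]
tool_rot: [[0.159, 0.987, -0.001], [0.987, -0.159, 0.0], [0.0, -0.001, -1.0]]
contact_force: [-0.2, -0.2, -0.0]
opening: 0.196
gripper_force: 0.0
```

arm_command:
  commands:
    - {"slide": [0,0,0],"turn": [0,0,0],"grip": 0}
    - {"slide": [0,0,0],"turn": [0,0,0],"grip": 0}
    - {"slide": [0,0,0],"turn": [0,0,0],"grip": 0}
    - {"slide": [0,0,0],"turn": [0,0,0],"grip": 0}

```text
time: 42.5
position: [0.4509, -0.1497, 0.1109]
tool_rot: [[0.152, 0.988, -0.0], [0.988, -0.152, 0.0], [0.0, -0.0, -1.0]]
contact_force: [-0.3, 0.4, 1.0]
opening: 0.501
gripper_force: 0.0
```

Run:
```python
from h import *
look('k8.png',[(.5214,.0002,.006),(.5342,.0832,.006),(.6044,-.0126,.006)])
```

```text
42.5 [ 0.4509 -0.1497  0.1109] 0.5014755839084442 yaw 81.27641008791007
top (0.5214, 0.0002, 0.006) (array([ 0.5221,  0.0019, -0.1601]), np.float64(-9.172102272200448), (np.float64(7.983052672049211), {'top': 252}))
scene (0.5214, 0.0002, 0.006) (array([ 0.5297, -0.0072, -0.7236]), np.float64(-41.45963412859122), (np.float64(787.5573394848135), {'scene': 1023}))
top (0.5342, 0.0832, 0.006) (array([ 0.5337,  0.0852, -0.1478]), np.float64(-8.466130817379902), (np.float64(7.078200692041523), {'top': 255}))
scene (0.5342, 0.0832, 0.006) (array([ 0.5346,  0.0858, -0.1729]), np.float64(-9.904500794488886), (np.float64(811.8498577470203), {'scene': 1023}))
top (0.6044, -0.0126, 0.006) (array([ 0.6039, -0.011 , -0.1536]), np.float64(-8.802729917680594), (np.float64(10.352833525567089), {'top': 250}))
scene (0.6044, -0.0126, 0.006) (array([ 0.6035, -0.0065, -0.1229]), np.float64(-7.042628766743499), (np.float64(766.3670126874279), {'scene': 1023}))
```

View pics/k8.png

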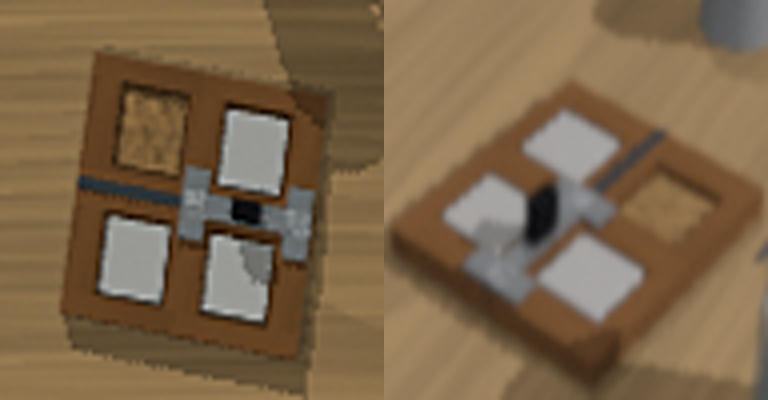

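arm_command:
  commands:
    - {"slide": [0.28,0.359,0],"turn": [0,0,0],"grip": 0}
    - {"slide": [0.28,0.359,0],"turn": [0,0,0],"grip": 0}
    - {"slide": [0.28,0.359,0],"turn": [0,0,0],"grip": 0}
    - {"slide": [0.28,0.359,0],"turn": [0,0,0],"grip": 0}
    - {"slide": [0,0,0],"turn": [0,0,0],"grip": 0}
    - {"slide": [0,0,0],"turn": [0,0,0],"grip": 0}
    - {"slide": [0,0,0],"turn": [0,0,0],"grip": 0}
    - {"slide": [0,0,0],"turn": [0,0,0],"grip": 0}
    - {"slide": [0,0,0],"turn": [0,0,0],"grip": 0}

```text
time: 43.72
position: [0.5623, -0.0071, 0.1111]
tool_rot: [[0.154, 0.988, 0.0], [0.988, -0.154, -0.0], [-0.0, 0.0, -1.0]]
contact_force: [-0.7, -0.1, 0.1]
opening: 0.502
gripper_force: 0.0
```

arm_command:
  commands:
    - {"slide": [0.005,0.01,-0.3],"turn": [0,0,0],"grip": 0}
    - {"slide": [0,0,-0.3],"turn": [0,0,0],"grip": 0}
    - {"slide": [0,0,-0.18],"turn": [0,0,0],"grip": 0}
    - {"slide": [0,0,0],"turn": [0,0,0],"grip": 0}
    - {"slide": [0,0,0],"turn": [0,0,0],"grip": 0}
    - {"slide": [0,0,0],"turn": [0,0,0],"grip": -1}
    - {"slide": [0,0,0],"turn": [0,0,0],"grip": -1}
    - {"slide": [0,0,0],"turn": [0,0,0],"grip": -1}
    - {"slide": [0,0,0],"turn": [0,0,0],"grip": -1}
    - {"slide": [0,0,0],"turn": [0,0,0],"grip": -1}
  squeeze: 25

```text
time: 44.98
position: [0.5628, -0.0054, 0.0345]
tool_rot: [[0.153, 0.988, -0.0], [0.988, -0.153, -0.0], [-0.0, -0.0, -1.0]]
contact_force: [-3.3, -0.2, 5.4]
opening: 0.13
gripper_force: 28.3
```

arm_command:
  commands:
    - {"slide": [0.0077,0.0494,0],"turn": [0,0,0],"grip": -1}
    - {"slide": [0.0077,0.0494,0],"turn": [0,0,0],"grip": -1}
    - {"slide": [0.0077,0.0494,0],"turn": [0,0,0],"grip": -1}
    - {"slide": [0,0,0],"turn": [0,0,0],"grip": -1}

```text
time: 45.48
position: [0.5651, 0.0092, 0.0345]
tool_rot: [[0.153, 0.988, -0.0], [0.988, -0.153, -0.001], [-0.001, -0.0, -1.0]]
contact_force: [-3.8, -0.7, 4.2]
opening: 0.133
gripper_force: 28.3
```

arm_command:
  commands:
    - {"slide": [0.0077,0.0494,0],"turn": [0,0,0],"grip": -1}
    - {"slide": [0.0077,0.0494,0],"turn": [0,0,0],"grip": -1}
    - {"slide": [0.0077,0.0494,0],"turn": [0,0,0],"grip": -1}
    - {"slide": [0.0077,0.0494,0],"turn": [0,0,0],"grip": -1}
    - {"slide": [0.0046,0.0296,0],"turn": [0,0,0],"grip": -1}
    - {"slide": [0,0,0],"turn": [0,0,0],"grip": -1}

```text
time: 46.22
position: [0.5686, 0.0317, 0.0345]
tool_rot: [[0.153, 0.988, -0.0], [0.988, -0.153, -0.001], [-0.001, 0.0, -1.0]]
contact_force: [-3.0, -1.2, 5.1]
opening: 0.131
gripper_force: 28.3
```

arm_command:
  commands:
    - {"slide": [0.0031,0.0198,0],"turn": [0,0,0],"grip": -1}
    - {"slide": [0.0031,0.0198,0],"turn": [0,0,0],"grip": -1}
    - {"slide": [0.0031,0.0198,0],"turn": [0,0,0],"grip": -1}
    - {"slide": [0,0,0],"turn": [0,0,0],"grip": -1}

```text
time: 46.72
position: [0.5693, 0.0361, 0.0345]
tool_rot: [[0.154, 0.988, -0.001], [0.988, -0.154, -0.004], [-0.004, -0.0, -1.0]]
contact_force: [-4.8, -5.1, 5.7]
opening: 0.128
gripper_force: 28.3
```

arm_command:
  commands:
    - {"slide": [0.0031,0.0198,0],"turn": [0,0,0],"grip": -1}
    - {"slide": [0.0031,0.0198,0],"turn": [0,0,0],"grip": -1}
    - {"slide": [0,0,0],"turn": [0,0,0],"grip": -1}

```text
time: 47.1
position: [0.5694, 0.0362, 0.0345]
tool_rot: [[0.156, 0.988, -0.002], [0.988, -0.156, -0.012], [-0.013, -0.0, -1.0]]
contact_force: [-6.5, -11.9, 6.7]
opening: 0.131
gripper_force: 28.5
```

arm_command:
  commands:
    - {"slide": [0.0031,0.0198,0],"turn": [0,0,0],"grip": -1}
    - {"slide": [0.0031,0.0198,0],"turn": [0,0,0],"grip": -1}
    - {"slide": [0,0,0],"turn": [0,0,0],"grip": -1}

```text
time: 47.48
position: [0.5694, 0.0366, 0.0345]
tool_rot: [[0.158, 0.987, -0.004], [0.987, -0.158, -0.02], [-0.02, -0.001, -1.0]]
contact_force: [-8.4, -19.9, 7.9]
opening: 0.13
gripper_force: 28.6
```

arm_command:
  commands:
    - {"slide": [-0.006,-0.04,0],"turn": [0,0,0],"grip": -1}
    - {"slide": [-0.005,-0.03,0],"turn": [0,0,0],"grip": -1}
    - {"slide": [0,0,0],"turn": [0,0,0],"grip": 0}
    - {"slide": [0,0,0],"turn": [0,0,0],"grip": 0}
    - {"slide": [0,0,0],"turn": [0,0,0],"grip": 0}
    - {"slide": [0,0,0.2],"turn": [0,0,0],"grip": 0}
    - {"slide": [0,0,0.4],"turn": [0,0,0],"grip": 0}
    - {"slide": [0,0,0.3],"turn": [0,0,0],"grip": 0}
    - {"slide": [-0.3,-0.5,0],"turn": [0,0,0],"grip": 0}
    - {"slide": [-0.3,-0.5,0],"turn": [0,0,0],"grip": 0}
    - {"slide": [-0.3,-0.5,0],"turn": [0,0,0],"grip": 0}
    - {"slide": [-0.2,-0.5,0],"turn": [0,0,0],"grip": 0}

```text
time: 48.98
position: [0.459, -0.162, 0.123]
tool_rot: [[0.152, 0.988, 0.001], [0.988, -0.152, -0.0], [-0.0, 0.001, -1.0]]
contact_force: [1.0, -1.0, 0.4]
opening: 0.503
gripper_force: 0.0
```

Run:
```python
from h import *
look('k9.png',[(.5214,.0002,.006),(.5342,.0832,.006),(.6044,-.0126,.006)])
for c in CM:print([(round(d['confidence'],2),np.round(d['bbox'])) for d in env.search_frame('tin_a',c)+env.search_frame('jar',c)])
```

```text
48.975 [ 0.459 -0.162  0.123] 0.5032495464378728 yaw 81.24054393969115
top (0.5214, 0.0002, 0.006) (array([ 0.523 ,  0.0031, -0.1458]), np.float64(-8.35241280914528), (np.float64(348.58728181468666), {'top': 595}))
scene (0.5214, 0.0002, 0.006) (array([ 0.5257,  0.0065, -0.2566]), np.float64(-14.700937119910824), (np.float64(680.4665897731642), {'scene': 927}))
top (0.5342, 0.0832, 0.006) (array([ 0.5345,  0.0848, -0.1574]), np.float64(-9.020404964969053), (np.float64(118.84653594771243), {'top': 371}))
scene (0.5342, 0.0832, 0.006) (array([ 0.536 ,  0.0878, -0.3706]), np.float64(-21.236529470460013), (np.float64(788.0021991541714), {'scene': 927}))
top (0.6044, -0.0126, 0.006) (array([ 0.603 , -0.0108, -0.1633]), np.float64(-9.353784210841352), (np.float64(347.9483890811226), {'top': 595}))
scene (0.6044, -0.0126, 0.006) (array([ 0.6019, -0.0056, -0.1233]), np.float64(-7.066394406757477), (np.float64(657.2267896962707), {'scene': 927}))
[(0.73, array([169., 197.,  23.,  17.])), (0.69, array([134., 217.,  20.,  28.])), (0.71, array([273., 130.,  32.,  35.]))]
[(0.87, array([292., 145.,  20.,  24.])), (0.82, array([299., 165.,  23.,  27.])), (0.62, array([320., 238.,  45.,  61.])), (0.23, array([260., 222.,  25.,  18.]))]
```

View pics/k9.png

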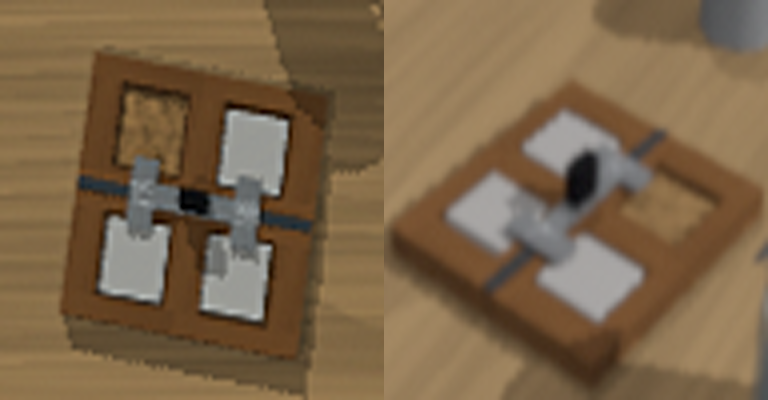

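The lock is at its locked stop: the knob sits at the trivet's centre and the tabs reach over the bay edges. All three tiles are flush, and the tins and jar still stand where they were.

```bash
python3 -c "
from bench import env
print(env.finish_job())"
```

```text
the job is handed in; nothing more can be done
None
```

The job is handed in: I slid the lock fully open, laid and pressed the three tiles present flush in bays 0, 1 and 2, and slid the lock back to its locked stop, with the tins and jar still standing; no verdict was returned.

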